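# Close and pin a segmented glass-casting mould

## Robot

A 6-joint arm with a two-finger parallel gripper is mounted at the origin on the work surface. World frame = base frame: x ahead of the robot, y to its left, z up, the work surface at z = 0. Lengths are in m, angles in rad, forces in N, time in s.
With the tool pointing down it reaches from about 0.375 to 0.9 m from the base axis. Payload 3.1 kg.
Tool frame: the origin (TCP) lies midway between the tips of the shut fingers; the grasp point (between the pads) lies robot.grip_point_offset behind it (robot.grip_point_offset is the distance from the TCP to the grasp point, in m); z points along the fingers, y is the direction in which the jaws open and shut (so a half turn about z gives the same grasp; the last joint's range is limited). The gripper opens to 87 mm and grips with 3 to 60 N. Pads are 19 mm wide; open, the fingers measure 117 mm over their backs; the gripper's body (75 mm by 190 mm) begins 51 mm behind the grasp point.
Start: joints at [-1.446, 0.527, 1.433, -0, 1.181, -0.178], TCP at [0.187, -0.596, 0.223] pointing down, gripper open.
Joint ranges: [-3.08, 3.08], [-0.75, 2.2], [0.22, 2.44], [-1.43, 4.57], [0, 2.65], [-2.85, 2.85]. Speed limits (rad/s): [2.79, 2.79, 3.14, 3.14, 3.14, 3.14].

## Interface

Orientations are given as a unit quaternion [x, y, z, w].
In Python, from rig import robot, cams, hand_in gives the robot as it stands. The module is installed in compiled form; this text tells all that it offers.
- The arm moves only by the tool send_rows, never from a script. Its argument "steps" is one flat list of numbers, 5 for each row, row after row: the finger opening in m, from 0 to 0.087, then the shift along the tool's x, y, z in m, then the turn about the tool's z in rad. A call has 1 to 8 rows; each row is the pose to reach, as a shift and turn from the pose measured when the call began, along the tool's axes at that moment; what a row does not reach only later rows make up. A row lasts 1/8 s, in which the tool goes at most 62.5 mm and 10.7 degrees, less where a joint would pass 70% of its speed; a pose out of reach is approached as far as the arm can. A call with a gripper value outside its range is refused whole. The fingers move at their own pace and stop on an object; "force" is the grip in N (left out, the last holds). Time passes only in rows, so rows that repeat a pose let the fingers close. It gives the time, the measured TCP pose, the force and the opening at its end, in the units of the state.
- robot.get_obs(): the state, without advancing time (a new reading comes with each control period).
- cams.camera(name): name is "scene" or "top" or "wrist"; returns a dict with "color" (384x512x3 uint8, red, green, blue), "range_z" (384x512 float32, m along the optical axis (not along the pixel's ray), 0 where there is no reading), "intrinsics" (3x3 intrinsics, pixels), "extrinsics" (4x4, takes a point from camera to world coordinates). Camera axes: x right, y down, z forward; pixel columns grow to the right and rows downward; lengths in m; the calibration is good to about 2 mm. A picture is of the moment at which its call begins.
- hand_in(): hands the job in, once; it reports no verdict.
The state is a dict: "time": time; "q": joint angles; "joint_velocities": joint speeds; "joint_torque": joint torques, N m; "position": TCP position; "tool_rot": TCP orientation; "ft_force": force on the tool from outside, world axes, zero at the start; "moment": the same for the moment, N m; "grip_width": finger opening in m.
Only numpy, scipy, OpenCV 4.12 (cv2) and the standard library are available. Lean on these libraries where they do the work, as an engineer would, in place of code of your own. Each camera call takes 0.05 s, during which the arm holds its last target.

## Task

Set up the casting mould for a glass bar: stand every graphite trough segment on the bench in the channel of the steel bed, troughs in line, butted in one row against the fixed end stop. Then slide the end gate up against the row so that no gap is left between stop, segments and gate, and lock the gate by putting both loose retaining pins from the wooden block through the gate's two lugs into the bed's holes, fully home on their collars. Leave the other things on the bench alone.

Things in the scene. Friction and masses are not known exactly. Their poses are not given: they have to be found in the camera images.
- bed: fixed steel bed 315 x 140 mm, plate top 20 mm above the bench; origin on the bench under its middle, x along the channel from the stop to the gate, z up. Channel on y = 0, 48 mm wide between lips (8 mm thick, tops 30 mm above bench). 12 mm holes go through the plate at y = +-0.052 and x = -0.005, 0.035, 0.075 (under the lug holes when 3, 4, 5 segments are closed up)
- stop_face (a point): foot of the fixed end stop's face (bed x = -0.135), mid-channel, 20 mm above the bench; axes as the bed's. The stop is 20 mm thick, 64 mm wide, its top 70 mm above the bench; n butted segments end 40 n mm from it
- gate (a joint): sliding end gate: clear opening in m between the stop's face and the gate's face (0 to 0.265); starts open at 0.235 to 0.262; is 0.120, 0.160 or 0.200 when 3, 4 or 5 segments are closed up. Slides with about 3 N of friction and stays where left
- gate_grip (a point): top centre of the gate's upright grip, 95 mm above the bench; the grip is 16 mm thick along the bed's x, 30 mm wide along its y and 29 mm tall; below it the gate is 44 mm wide. The gate's face (towards the stop) is 8 mm on the stop side of this point; axes as the bed's
- gate_hole_a (a point): mouth of the 12 mm hole through the gate's lug on the bed's +y side, on the lug's top 31 mm above the bench; z up. The lug is 30 x 30 mm, 10 mm thick, its hole 10 mm behind the gate's face; it slides 1 mm over the bed's plate, so a pin goes through the lug and on into the plate
- gate_hole_b (a point): the same on the bed's -y side
- segment1: loose dark graphite trough segment, 40 mm long (its x) x 44 mm wide (its y) x 50 mm high, with a trough 24 mm wide and 16 mm deep along its x in the top; about 0.14 kg; origin: centre of its underside, z up. Half-turn symmetric. All segments are alike; 3 to 5 are present, at first standing on the bench, trough up
- segment2: loose dark graphite trough segment, 40 mm long (its x) x 44 mm wide (its y) x 50 mm high, with a trough 24 mm wide and 16 mm deep along its x in the top; about 0.14 kg; origin: centre of its underside, z up. Half-turn symmetric. All segments are alike; 3 to 5 are present, at first standing on the bench, trough up
- segment3: loose dark graphite trough segment, 40 mm long (its x) x 44 mm wide (its y) x 50 mm high, with a trough 24 mm wide and 16 mm deep along its x in the top; about 0.14 kg; origin: centre of its underside, z up. Half-turn symmetric. All segments are alike; 3 to 5 are present, at first standing on the bench, trough up
- segment4: loose dark graphite trough segment, 40 mm long (its x) x 44 mm wide (its y) x 50 mm high, with a trough 24 mm wide and 16 mm deep along its x in the top; about 0.14 kg; origin: centre of its underside, z up. Half-turn symmetric. All segments are alike; 3 to 5 are present, at first standing on the bench, trough up
- segment5: loose dark graphite trough segment, 40 mm long (its x) x 44 mm wide (its y) x 50 mm high, with a trough 24 mm wide and 16 mm deep along its x in the top; about 0.14 kg; origin: centre of its underside, z up. Half-turn symmetric. All segments are alike; 3 to 5 are present, at first standing on the bench, trough up
- pin_block: fixed wooden block 104 x 44 x 34 mm (x, y, z) in which the two pins stand at x = -0.028 and 0.028; origin: centre of its underside
- pin1: loose retaining pin, upright in the wooden block at the start: steel shank 10 mm diameter, 28 mm long, tapered foot; collar 20 mm diameter, 5 mm high; brass grip 16 mm diameter, 38 mm high; 71 mm overall, 0.06 kg; origin: the foot's end, z up to the grip. Fully home, the collar rests on the lug and the foot is 28 mm below the lug's top. The pins are alike and fit either lug
- pin2: loose retaining pin, upright in the wooden block at the start: steel shank 10 mm diameter, 28 mm long, tapered foot; collar 20 mm diameter, 5 mm high; brass grip 16 mm diameter, 38 mm high; 71 mm overall, 0.06 kg; origin: the foot's end, z up to the grip. Fully home, the collar rests on the lug and the foot is 28 mm below the lug's top. The pins are alike and fit either lug
- tin: bystander: loose steel cup, 72 mm across and 85 mm high; leave alone
- tongs: bystander: loose tongs about 200 mm long lying on the bench; leave alone
- paddle: bystander: loose wooden paddle about 210 mm long lying on the bench; leave alone
Not all that is in view belongs to the job. What is shaped like the segment1 but green or yellow is not meant.

How it is judged:
By the outcome, as a careful person would: the job done as asked, in the order asked, and still so for the second after the job is handed in, with the robot touching nothing.
Of segment1, segment2, segment3, segment4, segment5 only 3 to 5 are there at a start; the rules pass over those that are not, and their reading is None.
At some moment in a run one of segment1, segment2, segment3, segment4, segment5 may be knocked a few centimetres aside while the robot is not near it.
It also fails if it takes over 210 s, if anything falls off the work surface, if the arm or the gripper's body presses on something with over 40 N, if the wrist force passes 120 N, or if a joint passes its speed limit or range.

## Working session

There is one attempt and no reset: what is moved stays moved. The work goes in short steps, Python scripts to look and compute and a tool call to move; the robot and the scene stay as the last step left them, time stands still between calls to the robot, and variables do not carry over. Pictures are saved under pics/ and viewed, and the job is handed in when it is done.

Besides the shell and the picture viewer there is one more tool, called by a JSON object that holds its "api" and its "payload". send_rows: Moves the arm, as the interface text tells. Its arguments: {"type":"object","properties":{"steps":{"type":"array","items":{"type":"number"}},"force":{"type":"number"}},"required":["steps"]}

```bash
ls; mkdir -p pics; cat > h.py <<'E'
import numpy as np, cv2
from rig import robot, cams
def snap(n,f):
    c=cams.camera(n); np.savez(f'{f}.npz',**c); cv2.imwrite(f'pics/{f}.png',c['color'][...,::-1]); return c
def ld(f): return dict(np.load(f'{f}.npz'))
def pts(c):
    z=c['range_z']; K=c['intrinsics']; E=c['extrinsics']
    v,u=np.mgrid[:z.shape[0],:z.shape[1]]
    P=np.stack([(u-K[0,2])/K[0,0]*z,(v-K[1,2])/K[1,1]*z,z],-1)
    W=P@E[:3,:3].T+E[:3,3]; W[z<=0]=np.nan; return W
E
python3 - <<'E'
from h import *
o=robot.get_obs(); print(o, robot.grip_point_offset)
for n in ('scene','top','wrist'):
    c=snap(n,n+'0'); print(n,c['intrinsics'],c['extrinsics'])
E
```

```text
pics
{'time': 0.0, 'q': array([-1.44553431e+00,  5.28445489e-01,  1.43391929e+00, -9.11334376e-06,
        1.18138849e+00, -1.78476984e-01]), 'joint_velocities': array([-5.66991466e-05,  2.72842862e-03,  2.26670026e-04, -3.80144845e-04,
        1.31740902e-03,  2.20513659e-03]), 'joint_torque': array([ 4.59948969e-04, -4.40047181e+01, -1.76592779e+01,  6.34660106e-02,
        5.83301182e-02, -1.61923131e-04]), 'position': array([ 0.18687671, -0.59563191,  0.22157894]), 'tool_rot': array([ 9.88489136e-01,  1.51288006e-01,  2.45286241e-05, -1.08003432e-03]), 'ft_force': array([ 0.32161659, -0.51521437,  0.01485762]), 'moment': array([-0.02675444,  0.00975031, -0.02253733]), 'grip_width': 0.08731629477959951} 0.0187
scene [[455.90365378   0.         253.10932632]
 [  0.         455.90365378 186.67249114]
 [  0.           0.           1.        ]] [[-0.81899838  0.47891579 -0.31604005  0.85929329]
 [ 0.57371375  0.69279049 -0.43691403  0.30256486]
 [ 0.00970452 -0.53914841 -0.84215487  0.86882503]
 [ 0.          0.          0.          1.        ]]
top [[385.84977283   0.         263.48424376]
 [  0.         385.84977283 194.23499352]
 [  0.           0.           1.        ]] [[-0.12203681 -0.96549383  0.23006235  0.39701928]
 [-0.99251295  0.11988063 -0.02338106 -0.08997395]
 [-0.00500575 -0.23119321 -0.97289498  0.90248182]
 [ 0.          0.          0.          1.        ]]
wrist [[331.84003232   0.         249.05284561]
 [  0.         331.84003232 197.62669807]
 [  0.           0.           1.        ]] [[ 0.29974427 -0.91148073 -0.28170241  0.26340447]
 [-0.95401878 -0.28676325 -0.08726402 -0.5720449 ]
 [-0.00124243  0.29490628 -0.95552538  0.38338193]
 [ 0.          0.          0.          1.        ]]
```

View pics/scene0.png

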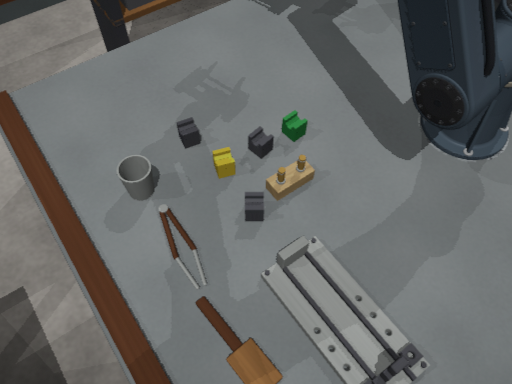

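View pics/top0.png

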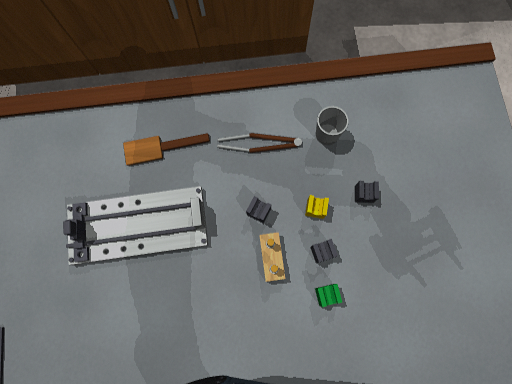

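View pics/wrist0.png

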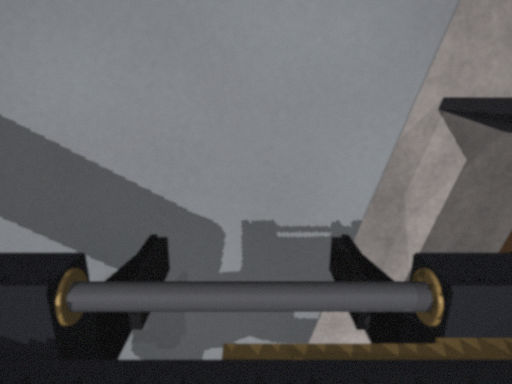

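Top view: the dark segments are at (259,210), (323,251) and (367,192). The lookalikes are green (329,296) and yellow (318,207), so n=3. The bed is on the left, with the stop at (196,210) and the gate at (75,230), and the pins are at (270,243) and (275,269).

```bash
cat >> h.py <<'E'
def rect(P):
    r=cv2.minAreaRect((P[:,:2]*1000).astype(np.float32)); b=cv2.boxPoints(r)
    e=b[1]-b[0]; return np.array(r[0])/1000, np.array(r[1]), np.degrees(np.arctan2(e[1],e[0]))
E
python3 - <<'E'
from h import *
for f in ('top0','scene0'):
    c=ld(f);W=pts(c);z=W[...,2]; col=c['color'].astype(int)
    bench=(W[...,0]>0.3)&(W[...,0]<.7)&(np.abs(W[...,1])<.3)&(np.abs(z)<.012)
    print(f,'bench z',np.nanmedian(z[bench]))
    m=(z>0.013)&(z<0.12)&(W[...,0]>0.28)&(W[...,0]<0.95)&(np.abs(W[...,1])<0.6)
    n,L,s,ce=cv2.connectedComponentsWithStats(m.astype(np.uint8))
    for i in range(1,n):
        if s[i,4]<60: continue
        P=W[L==i]; zt=np.percentile(P[:,2],95)
        T=P[P[:,2]>zt-0.006]
        print(ce[i].round(),s[i,4],'top',zt.round(4),'all',[np.round(a,4) for a in rect(P)],'T',[np.round(a,4) for a in rect(T)],col[L==i].mean(0).round())
E
python3 - <<'E'
from h import *
c=ld('top0')['color'][...,::-1]
cv2.imwrite('pics/crop1.png',np.hstack([cv2.resize(c[180:310,240:390],None,fx=2.6,fy=2.6,interpolation=2),cv2.resize(c[170:300,55:215],None,fx=2.6,fy=2.6,interpolation=2)]))
E
```

```text
top0 bench z -0.0007893002679223438
[331. 124.] 796 top 0.085 all [array([ 0.7426, -0.2864]), array([69.2223, 70.8687]), np.float32(-53.5152)] T [array([ 0.7434, -0.2869]), array([69.7212, 70.0715]), np.float32(-25.7746)] [73. 75. 74.]
[367. 191.] 439 top 0.0512 all [array([ 0.5808, -0.3493]), array([44.8465, 40.6139]), np.float32(-10.0663)] T [array([ 0.5803, -0.3495]), array([44.7375, 39.2935]), np.float32(-9.0026)] [50. 51. 55.]
[135. 225.] 8173 top 0.0676 all [array([0.5712, 0.1911]), array([140.9707, 316.8067]), np.float32(-88.8886)] T [array([0.5705, 0.1773]), array([ 64.4072, 288.8519]), np.float32(-88.5311)] [141. 144. 144.]
[317. 207.] 401 top 0.0506 all [array([ 0.5591, -0.2286]), array([44.0101, 40.5417]), np.float32(-17.1365)] T [array([ 0.559 , -0.2286]), array([43.8783, 40.4877]), np.float32(-16.9962)] [166. 147.   1.]
[258. 209.] 389 top 0.0511 all [array([ 0.5693, -0.0949]), array([44.3657, 40.9517]), np.float32(-34.1503)] T [array([ 0.5694, -0.0949]), array([44.4367, 40.5398]), np.float32(-34.4962)] [60. 60. 66.]
[272. 257.] 925 top 0.0758 all [array([ 0.459 , -0.111
[... 1509 characters left out ...]
ay([ 0.7434, -0.2843]), array([71.3311, 70.2924]), np.float32(-22.2838)] [87. 89. 87.]
[290. 176.] 1037 top 0.0749 all [array([ 0.4591, -0.1104]), array([105.7155,  46.9824]), np.float32(-89.2876)] T [array([ 0.4599, -0.1097]), array([72.1092, 15.9539]), np.float32(-89.7313)] [139. 119.  85.]
[254. 205.] 501 top 0.0503 all [array([ 0.5694, -0.0926]), array([45.5368, 39.7711]), np.float32(-34.6579)] T [array([ 0.5694, -0.0926]), array([45.4862, 39.5824]), np.float32(-34.4497)] [63. 64. 68.]
[342. 317.] 11811 top 0.0653 all [array([0.5702, 0.1915]), array([142.0252, 315.6463]), np.float32(-88.8312)] T [array([0.5725, 0.1789]), array([ 63.8232, 288.5581]), np.float32(-89.2666)] [120. 122. 121.]
```

View pics/crop1.png

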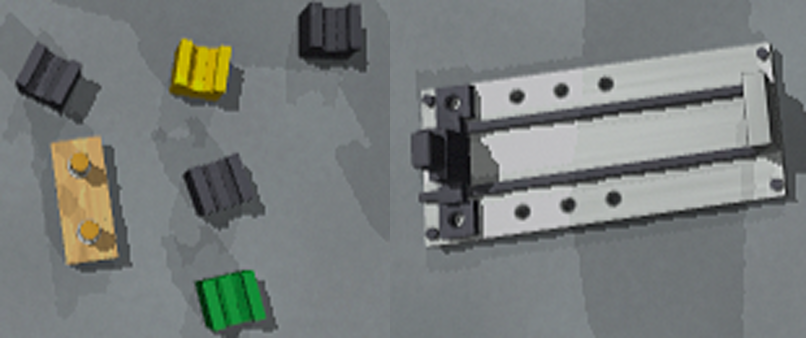

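```bash
cat >> h.py <<'E'
from scipy.spatial.transform import Rotation as R
def plan(p,yawy=None):
    """shift in tool axes and turn to reach world TCP p with jaw axis (tool y) at yawy deg (mod 180 nearest unless exact)"""
    o=robot.get_obs(); M=R.from_quat(o['tool_rot']).as_matrix()
    d=M.T@(np.array(p)-o['position']); cur=np.degrees(np.arctan2(M[1,1],M[0,1]))
    t=0
    if yawy is not None:
        dy=(yawy-cur+180)%360-180
        t=-np.radians(dy)
    print('t',round(o['time'],2),'pos',o['position'].round(4),'yawy',round(cur,2),'tiltz',M[:,2].round(4),'grip',round(o['grip_width'],4),'F',o['ft_force'].round(1),'q6',o['q'][5].round(2))
    print('SHIFT',d.round(4),'TURN',round(t,4))
E
python3 -c "
from h import *
plan([.5695,-.094,.15],55.7)"
```

```text
t 0.15 pos [ 0.1869 -0.5958  0.2218] yawy -72.59 tiltz [-2.0e-04  1.6e-03 -1.0e+00] grip 0.0872 F [ 0.8 -0.6 -0.5] q6 -0.18
SHIFT [ 0.5151 -0.3643  0.0725] TURN -2.2391
```

{"api": "send_rows", "payload": {"steps": [0.087, 0.06, -0.045, 0.009, -0.18, 0.087, 0.12, -0.09, 0.018, -0.36, 0.087, 0.18, -0.13, 0.027, -0.54, 0.087, 0.24, -0.17, 0.036, -0.72, 0.087, 0.3, -0.21, 0.045, -0.9, 0.087, 0.35, -0.25, 0.054, -1.08, 0.087, 0.4, -0.285, 0.06, -1.26, 0.087, 0.44, -0.31, 0.065, -1.44]}}

```text
time: 1.15
position: [0.4884, -0.1998, 0.1618]
tool_rot: [0.641, 0.767, 0.001, -0.001]
ft_force: [0.4, -0.4, 0.6]
grip_width: 0.0868
```

```bash
python3 -c "
from h import *
plan([.5695,-.094,.15],55.7)"
```

```text
t 1.15 pos [ 0.4884 -0.1998  0.1618] yawy 10.24 tiltz [-3.0e-04  1.6e-03 -1.0e+00] grip 0.0868 F [ 0.4 -0.4  0.6] q6 -0.78
SHIFT [0.0896 0.0986 0.0119] TURN -0.7933
```

{"api": "send_rows", "payload": {"steps": [0.087, 0.02, 0.022, 0.003, -0.17, 0.087, 0.04, 0.044, 0.006, -0.34, 0.087, 0.06, 0.066, 0.009, -0.51, 0.087, 0.08, 0.088, 0.012, -0.68, 0.087, 0.09, 0.0985, 0.012, -0.793, 0.087, 0.09, 0.0985, 0.012, -0.793]}}

```text
time: 1.9
position: [0.5696, -0.0928, 0.1496]
tool_rot: [0.295, 0.956, 0.001, -0.001]
ft_force: [-0.2, 0.4, -0.6]
grip_width: 0.0873
```

```bash
python3 - <<'E'
from h import *
plan([.5695,-.094,.018],55.7)
snap('wrist','w1');snap('top','t1')
E
```

```text
t 1.9 pos [ 0.5696 -0.0928  0.1496] yawy 55.71 tiltz [-7.0e-04  1.7e-03 -1.0e+00] grip 0.0873 F [-0.2  0.4 -0.6] q6 -1.33
SHIFT [-0.0008 -0.0012  0.1316] TURN 0.0002
```

View pics/w1.png

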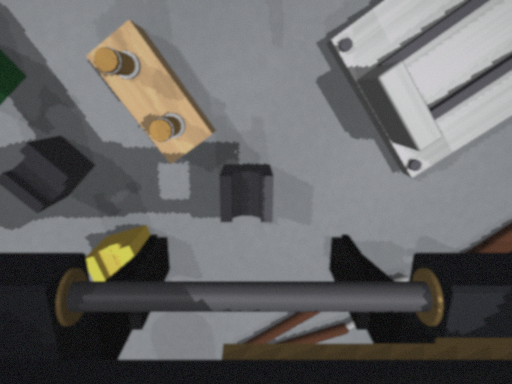

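The wrist view shows dark segment A at (246,193), squarely between the jaws, with the pins and block at the upper left.

```bash
cat >> h.py <<'E'
def near(c,p,r=0.035,zmin=.03,zmax=.06):
    W=pts(c); m=(np.hypot(W[...,0]-p[0],W[...,1]-p[1])<r)&(W[...,2]>zmin)&(W[...,2]<zmax)
    return rect(W[m]), m.sum(), W[m]
E
python3 - <<'E'
from h import *
print(near(ld('w1'),(.5695,-.094))[:2]); print(near(ld('t1'),(.5695,-.094))[:2])
E
```

```text
((array([ 0.56775275, -0.09522446]), array([44.03965378, 40.58984375]), np.float32(-34.55048)), np.int64(2561))
((array([0., 0.]), array([0., 0.]), np.float32(0.0)), np.int64(0))
```

{"api": "send_rows", "payload": {"steps": [0.087, 0, 0, 0.03, 0, 0.087, 0, 0, 0.06, 0, 0.087, 0, 0, 0.09, 0, 0.087, 0, 0, 0.115, 0, 0.087, 0, 0, 0.131, 0, 0.087, 0, 0, 0.131, 0]}}

```text
time: 2.75
position: [0.5678, -0.0939, 0.0178]
tool_rot: [0.296, 0.955, 0.001, -0.002]
ft_force: [0.5, 0.6, -0.3]
grip_width: 0.087
```

{"api": "send_rows", "payload": {"steps": [0.06, 0, 0, 0, 0, 0.03, 0, 0, 0, 0, 0.03, 0, 0, 0, 0, 0.03, 0, 0, 0, 0], "force": 20}}

```text
time: 3.25
position: [0.5681, -0.094, 0.0182]
tool_rot: [0.296, 0.955, 0.001, -0.002]
ft_force: [1.0, 0.5, 0.7]
grip_width: 0.0547
```

{"api": "send_rows", "payload": {"steps": [0.03, 0, 0, -0.03, 0, 0.03, 0, 0, -0.07, 0, 0.03, 0, 0, -0.11, 0, 0.03, 0, 0, -0.11, 0]}}

```text
time: 3.75
position: [0.5708, -0.0949, 0.1317]
tool_rot: [0.296, 0.955, 0.0, 0.002]
ft_force: [-0.4, -0.4, -0.2]
grip_width: 0.0303
```

```bash
python3 - <<'E'
from h import *
plan([.5695,0.09,.13],1.1)
snap('wrist','w2');c=snap('top','t2')
E
```

```text
t 3.75 pos [ 0.5708 -0.0949  0.1317] yawy 55.53 tiltz [ 4.8e-03 -7.0e-04 -1.0e+00] grip 0.0303 F [-0.4 -0.4 -0.2] q6 -1.33
SHIFT [0.1057 0.1517 0.0016] TURN 0.95
```

View pics/w2.png

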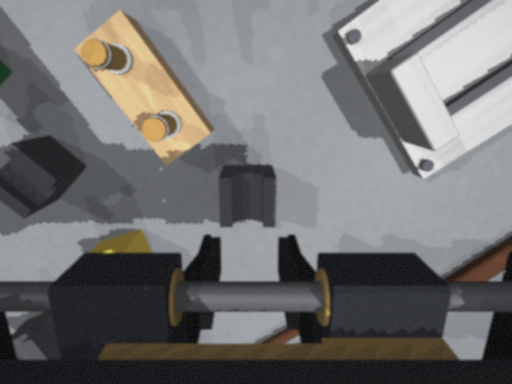

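The fingers had not closed when I lifted. The segment is still at (247,195), so I'll go back down and allow more closing time.

{"api": "send_rows", "payload": {"steps": [0.07, 0, 0, 0, 0, 0.07, 0, 0, 0, 0, 0.07, 0, 0, 0, 0, 0.07, 0, 0, 0, 0, 0.07, 0, 0, 0, 0, 0.07, 0, 0, 0, 0]}}

```text
time: 4.6
position: [0.5682, -0.094, 0.1284]
tool_rot: [0.296, 0.955, 0.001, -0.001]
ft_force: [0.8, -0.4, 0.0]
grip_width: 0.0692
```

```bash
python3 - <<'E'
from h import *
c=snap('wrist','w3');r=near(c,(.5695,-.094));print(r[:2])
plan([*r[0][0],.018],55.6)
E
```

```text
((array([ 0.56787183, -0.0951869 ]), array([44.07051849, 40.70224762]), np.float32(-34.305916)), np.int64(2998))
t 4.65 pos [ 0.5682 -0.0941  0.1284] yawy 55.52 tiltz [-0.0023  0.002  -1.    ] grip 0.0697 F [ 0.9 -0.   0.5] q6 -1.33
SHIFT [-0.0007 -0.0011  0.1104] TURN -0.0014
```

{"api": "send_rows", "payload": {"steps": [0.07, -0.0005, -0.001, 0.03, 0, 0.07, -0.0005, -0.001, 0.06, 0, 0.07, -0.0005, -0.001, 0.09, 0, 0.07, -0.0005, -0.001, 0.11, 0, 0.05, -0.0005, -0.001, 0.11, 0, 0.03, -0.0005, -0.001, 0.11, 0, 0.03, -0.0005, -0.001, 0.11, 0, 0.03, -0.0005, -0.001, 0.11, 0], "force": 20}}

```text
time: 5.65
position: [0.5686, -0.0952, 0.0196]
tool_rot: [0.296, 0.955, 0.001, -0.0]
ft_force: [0.1, 0.2, 3.2]
grip_width: 0.0436
```

{"api": "send_rows", "payload": {"steps": [0.03, 0, 0, 0, 0, 0.03, 0, 0, 0, 0, 0.03, 0, 0, -0.02, 0, 0.03, 0, 0, -0.05, 0, 0.03, 0, 0, -0.08, 0, 0.03, 0, 0, -0.11, 0, 0.03, 0, 0, -0.11, 0]}}

```text
time: 6.52
position: [0.5701, -0.0958, 0.1315]
tool_rot: [0.296, 0.955, 0.0, 0.002]
ft_force: [0.6, 0.3, -1.7]
grip_width: 0.0435
```

```bash
python3 - <<'E'
from h import *
snap('wrist','w4')
plan([.5695,0.09,.13],1.1)
E
```

```text
t 6.58 pos [ 0.5688 -0.0954  0.13  ] yawy 55.52 tiltz [ 1.4e-03  6.0e-04 -1.0e+00] grip 0.0441 F [ 0.8 -0.4 -2. ] q6 -1.33
SHIFT [1.044e-01 1.532e-01 1.000e-04] TURN 0.9499
```

View pics/w4.png

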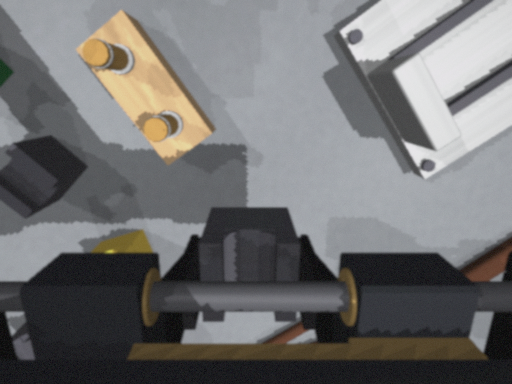

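Held. Next I go over the slot next to the stop.

{"api": "send_rows", "payload": {"steps": [0.03, 0.02, 0.03, 0, 0.17, 0.03, 0.04, 0.055, 0, 0.34, 0.03, 0.06, 0.08, 0, 0.51, 0.03, 0.075, 0.105, 0, 0.68, 0.03, 0.09, 0.13, 0, 0.85, 0.03, 0.1, 0.147, 0, 0.95, 0.03, 0.1, 0.147, 0, 0.95, 0.03, 0.1, 0.147, 0, 0.95]}}

```text
time: 7.58
position: [0.5688, 0.0819, 0.1289]
tool_rot: [0.7, 0.714, -0.0, -0.0]
ft_force: [-0.1, 0.2, -1.0]
grip_width: 0.0437
```

```bash
python3 - <<'E'
from h import *
snap('wrist','w5');snap('top','t5');snap('scene','s5')
plan([.5727,0.0795,.05],1.1)
c=ld('w5');W=pts(c)
for y in np.arange(0.10,.28,.02):
    s=np.abs(W[...,1]-y)<.002
    for lo,hi in((.026,.034),(.015,.024)):
        m=s&(W[...,2]>lo)&(W[...,2]<hi)
        if m.sum()<5: continue
        x=np.sort(W[m][:,0]); g=np.where(np.diff(x)>.003)[0]
        st=np.r_[0,g+1];en=np.r_[g,len(x)-1]
        print(round(y,2),lo,[(round(x[a],4),round(x[b],4)) for a,b in zip(st,en) if b-a>2], np.median(W[m][:,2]).round(4))
E
```

```text
t 7.72 pos [0.5694 0.0815 0.1297] yawy 1.06 tiltz [ 6.e-04  5.e-04 -1.e+00] grip 0.0436 F [-0.1 -0.3 -1.5] q6 -0.07
SHIFT [-0.002   0.0032  0.0797] TURN -0.0007
0.1 0.026 [(np.float64(0.5396), np.float64(0.5478)), (np.float64(0.5956), np.float64(0.6036))] 0.0294
0.1 0.015 [(np.float64(0.5016), np.float64(0.5379)), (np.float64(0.5479), np.float64(0.5958)), (np.float64(0.6055), np.float64(0.6418))] 0.0195
0.12 0.026 [(np.float64(0.5398), np.float64(0.5471)), (np.float64(0.5952), np.float64(0.6033))] 0.0296
0.12 0.015 [(np.float64(0.5012), np.float64(0.5382)), (np.float64(0.5472), np.float64(0.5954)), (np.float64(0.6053), np.float64(0.6413))] 0.0195
0.14 0.026 [(np.float64(0.5393), np.float64(0.5469)), (np.float64(0.5948), np.float64(0.6027))] 0.0295
0.14 0.015 [(np.float64(0.5008), np.float64(0.5376)), (np.float64(0.547), np.float64(0.5949)), (np.float64(0.6045), np.float64(0.6409))] 0.0195
0.16 0.026 [(np.float64(0.5387), np.float64(0.5464)), (np.float64(0.5945), np.float64(0.6024))] 0.0296
0.16 0.015 [(np.float64(0.5009), np.float64(0.537)), (np.float64(0.5464), np.float64(0.5944)), 
[... 257 characters left out ...]
64(0.5459), np.float64(0.5941)), (np.float64(0.6037), np.float64(0.6181)), (np.float64(0.6244), np.float64(0.6402))] 0.0194
0.2 0.026 [(np.float64(0.5376), np.float64(0.5457)), (np.float64(0.5935), np.float64(0.6013))] 0.0294
0.2 0.015 [(np.float64(0.4999), np.float64(0.536)), (np.float64(0.5456), np.float64(0.5938)), (np.float64(0.6031), np.float64(0.6396))] 0.0194
0.22 0.026 [(np.float64(0.5372), np.float64(0.5451)), (np.float64(0.5931), np.float64(0.6012))] 0.0294
0.22 0.015 [(np.float64(0.4991), np.float64(0.5123)), (np.float64(0.5227), np.float64(0.5358)), (np.float64(0.5451), np.float64(0.5933)), (np.float64(0.6024), np.float64(0.6186)), (np.float64(0.6236), np.float64(0.6392))] 0.0194
```

View pics/w5.png

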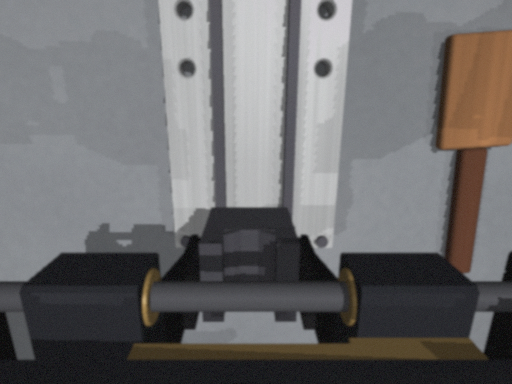

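```bash
python3 - <<'E'
from h import *
c=ld('w5');W=pts(c)
r=near(c,(.5694,.0815),.04,.150,.175);print(r[:2])
m=(np.abs(W[...,0]-.569)<.03)&(np.abs(W[...,1]-.0815)<.03)&(W[...,2]>.14)&(W[...,2]<.18)
P=W[m];print(np.percentile(P,[1,50,99],axis=0))
for f in('t5','s5'):
    c=ld(f);r=near(c,(.5694,.0815),.06,.150,.175);print(f,r[:2])
E
```

```text
((array([0.56814728, 0.08134468]), array([70.71936035, 41.64347458]), np.float32(-88.03525)), np.int64(4250))
[[0.53984303 0.06223451 0.14080381]
 [0.56882265 0.09124564 0.1554963 ]
 [0.59795776 0.10184493 0.17841881]]
t5 ((array([0.591172  , 0.07019138]), array([ 4.42038918, 20.05994415]), np.float32(-4.568631)), np.int64(18))
s5 ((array([0.55563623, 0.08688251]), array([22.14118385, 37.52874374]), np.float32(-47.002472)), np.int64(58))
```

{"api": "send_rows", "payload": {"steps": [0.03, -0.002, 0.003, 0.02, 0, 0.03, -0.002, 0.003, 0.04, 0, 0.03, -0.002, 0.003, 0.06, 0, 0.03, -0.002, 0.003, 0.07, 0, 0.03, -0.002, 0.003, 0.07, 0]}}

```text
time: 8.35
position: [0.5721, 0.0791, 0.0591]
tool_rot: [0.701, 0.713, -0.0, -0.0]
ft_force: [-0.1, -0.5, -1.7]
grip_width: 0.0436
```

```bash
python3 - <<'E'
from h import *
plan([.5727,0.0795,.041],1.15)
E
```

```text
t 8.35 pos [0.5721 0.0791 0.0591] yawy 1.03 tiltz [-9.e-04  5.e-04 -1.e+00] grip 0.0436 F [-0.1 -0.5 -1.7] q6 -0.07
SHIFT [0.0004 0.0006 0.0181] TURN -0.002
```

{"api": "send_rows", "payload": {"steps": [0.03, 0, 0.0006, 0.005, 0, 0.03, 0, 0.0006, 0.01, 0, 0.03, 0, 0.0006, 0.014, 0, 0.03, 0, 0.0006, 0.017, 0, 0.03, 0, 0.0006, 0.018, 0]}}

```text
time: 8.98
position: [0.5726, 0.0792, 0.0409]
tool_rot: [0.701, 0.713, -0.0, -0.001]
ft_force: [0.1, -0.1, -2.1]
grip_width: 0.0436
```

```bash
python3 - <<'E'
from h import *
plan([.5727,0.0795,.0385],1.15)
E
```

```text
t 8.97 pos [0.5726 0.0792 0.0409] yawy 1.04 tiltz [-1.2e-03  5.0e-04 -1.0e+00] grip 0.0436 F [ 0.1 -0.1 -2.1] q6 -0.07
SHIFT [0.0003 0.0001 0.0024] TURN -0.0019
```

No contact, so the segment is inside the channel. I lower it the last 2 mm and push gently toward the stop, which is tool -x.

{"api": "send_rows", "payload": {"steps": [0.03, 0, 0, 0.0008, 0, 0.03, 0, 0, 0.0014, 0, 0.03, -0.001, 0, 0.0014, 0, 0.03, -0.002, 0, 0.0014, 0, 0.03, -0.003, 0, 0.0014, 0, 0.03, -0.003, 0, 0.0014, 0]}}

```text
time: 9.72
position: [0.5727, 0.076, 0.0396]
tool_rot: [0.701, 0.713, -0.0, -0.001]
ft_force: [-0.2, 0.7, -1.7]
grip_width: 0.0439
```

{"api": "send_rows", "payload": {"steps": [0.03, -0.0005, 0, 0.0005, 0, 0.03, -0.001, 0, 0.001, 0, 0.03, -0.0015, 0, 0.001, 0, 0.03, -0.002, 0, 0.001, 0]}}

```text
time: 10.22
position: [0.573, 0.0749, 0.0395]
tool_rot: [0.701, 0.713, 0.001, -0.0]
ft_force: [-1.9, 3.3, 5.0]
grip_width: 0.0435
```

Seated and against the stop. I release and rise.

{"api": "send_rows", "payload": {"steps": [0.07, 0, 0, 0, 0, 0.07, 0, 0, 0, 0, 0.07, 0, 0, 0, 0, 0.07, 0, 0, -0.02, 0, 0.07, 0, 0, -0.06, 0, 0.07, 0, 0, -0.1, 0, 0.07, 0, 0, -0.12, 0]}}

```text
time: 11.1
position: [0.5741, 0.0745, 0.1617]
tool_rot: [0.701, 0.713, 0.002, 0.001]
ft_force: [-0.3, 0.4, -0.7]
grip_width: 0.0698
```

```bash
python3 - <<'E'
from h import *
snap('wrist','w6');c=snap('top','t6');s=snap('scene','s6')
for q in ((.4568,-.228),(.5805,-.349)): print(near(c,q,.05)[:2],near(s,q,.05)[:2])
plan([.4568,-.228,.13],-79.7)
E
```

```text
((array([ 0.45670972, -0.22845375]), array([39.82768631, 44.14203644]), np.float32(-79.9907)), np.int64(386)) ((array([ 0.45713455, -0.22691811]), array([41.08576584, 46.23449326]), np.float32(-79.74725)), np.int64(356))
((array([ 0.58041431, -0.34922357]), array([45.40128708, 40.14577103]), np.float32(-9.419733)), np.int64(375)) ((array([ 0.58073364, -0.34824908]), array([48.60449219, 40.43613434]), np.float32(-9.516037)), np.int64(348))
t 11.25 pos [0.5737 0.0745 0.1604] yawy 1.01 tiltz [ 0.0025  0.0012 -1.    ] grip 0.0696 F [-0.3  0.   0.2] q6 -0.08
SHIFT [-0.3005 -0.1223  0.0297] TURN 1.4087
```

View pics/w6.png

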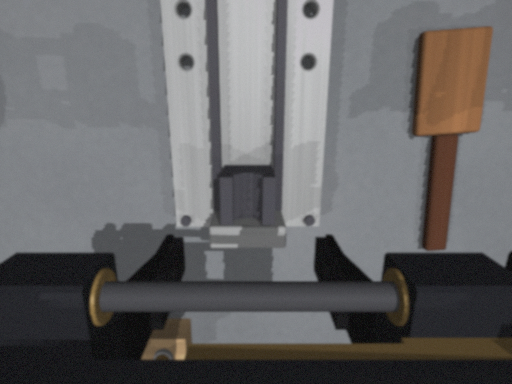

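View pics/t6.png

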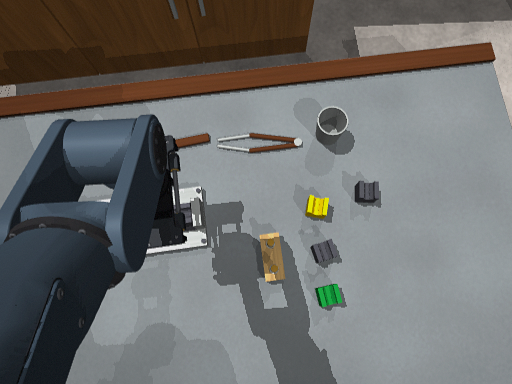

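Segment A is seated at (248,200), against the stop. Next is segment B.

{"api": "send_rows", "payload": {"steps": [0.07, -0.04, -0.015, 0, 0.18, 0.07, -0.08, -0.03, 0, 0.36, 0.07, -0.125, -0.05, 0.005, 0.54, 0.07, -0.17, -0.07, 0.01, 0.72, 0.07, -0.21, -0.085, 0.015, 0.9, 0.07, -0.25, -0.1, 0.02, 1.08, 0.07, -0.285, -0.116, 0.025, 1.25, 0.07, -0.3, -0.122, 0.03, 1.4]}}

```text
time: 12.25
position: [0.4554, -0.2289, 0.128]
tool_rot: [0.996, 0.09, 0.0, -0.001]
ft_force: [-0.3, -0.9, -0.9]
grip_width: 0.0704
```

{"api": "send_rows", "payload": {"steps": [0.07, 0, 0, 0, 0, 0.07, 0, 0, 0, 0]}}

```text
time: 12.5
position: [0.4548, -0.2281, 0.127]
tool_rot: [0.996, 0.091, -0.001, -0.002]
ft_force: [0.4, -0.1, 0.8]
grip_width: 0.0699
```

```bash
python3 - <<'E'
from h import *
c=snap('wrist','w7');r=near(c,(.4568,-.228));print(r[:2])
plan([*r[0][0],.018],-79.8)
E
```

```text
((array([ 0.45568954, -0.22987308]), array([40.65333176, 44.02669907]), np.float32(-79.096344)), np.int64(3025))
t 12.55 pos [ 0.4551 -0.2279  0.1273] yawy -79.51 tiltz [-0.0011  0.0041 -1.    ] grip 0.07 F [ 0.2 -0.3  0.9] q6 0.7
SHIFT [0.0002 0.0025 0.1093] TURN 0.005
```

View pics/w7.png

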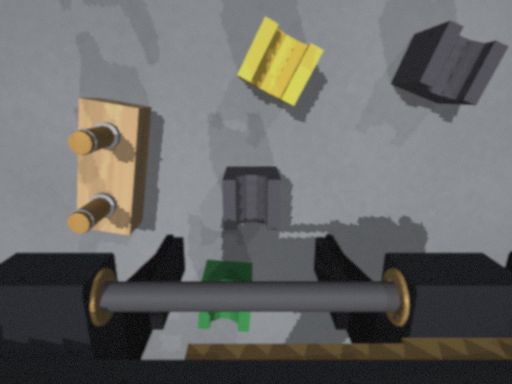

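{"api": "send_rows", "payload": {"steps": [0.07, 0, 0.0015, 0.03, 0, 0.07, 0, 0.0015, 0.06, 0, 0.07, 0, 0.0015, 0.09, 0, 0.07, 0, 0.0015, 0.108, 0, 0.05, 0, 0.0015, 0.108, 0, 0.03, 0, 0.0015, 0.108, 0, 0.03, 0, 0.0015, 0.108, 0, 0.03, 0, 0.0015, 0.108, 0], "force": 20}}

```text
time: 13.55
position: [0.4559, -0.2292, 0.0203]
tool_rot: [0.996, 0.091, 0.0, -0.001]
ft_force: [0.3, 1.1, 2.7]
grip_width: 0.0435
```

{"api": "send_rows", "payload": {"steps": [0.03, 0, 0, 0, 0, 0.03, 0, 0, 0, 0, 0.03, 0, 0, -0.02, 0, 0.03, 0, 0, -0.06, 0, 0.03, 0, 0, -0.1, 0, 0.03, 0, 0, -0.12, 0, 0.03, 0, 0, -0.12, 0]}}

```text
time: 14.42
position: [0.4565, -0.2302, 0.1415]
tool_rot: [0.996, 0.091, 0.002, -0.0]
ft_force: [-0.1, -0.2, -2.0]
grip_width: 0.0439
```

```bash
python3 - <<'E'
from h import *
plan([.5718,0.121,.14],1.15)
E
```

```text
t 14.43 pos [ 0.4565 -0.2302  0.1415] yawy -79.51 tiltz [ 3.2e-03  7.0e-04 -1.0e+00] grip 0.0439 F [-0.1 -0.2 -2. ] q6 0.7
SHIFT [ 0.1773 -0.3243  0.0021] TURN -1.4077
```

{"api": "send_rows", "payload": {"steps": [0.03, 0.025, -0.045, 0, -0.18, 0.03, 0.05, -0.09, 0, -0.36, 0.03, 0.075, -0.135, 0, -0.54, 0.03, 0.1, -0.18, 0, -0.72, 0.03, 0.125, -0.225, 0, -0.9, 0.03, 0.15, -0.27, 0, -1.08, 0.03, 0.165, -0.3, 0, -1.25, 0.03, 0.177, -0.323, 0, -1.4]}}

```text
time: 15.42
position: [0.5706, 0.1214, 0.14]
tool_rot: [0.7, 0.714, 0.0, -0.0]
ft_force: [0.6, -0.5, -1.4]
grip_width: 0.0439
```

{"api": "send_rows", "payload": {"steps": [0.03, 0, 0, 0.02, 0, 0.03, 0, 0, 0.04, 0, 0.03, 0, 0, 0.04, 0]}}

```text
time: 15.8
position: [0.5679, 0.1214, 0.0968]
tool_rot: [0.7, 0.714, -0.003, -0.003]
ft_force: [-0.2, -0.0, -1.2]
grip_width: 0.0438
```

```bash
python3 - <<'E'
from h import *
plan([.572,0.119,.06],1.1)
snap('wrist','w8')
E
```

```text
t 15.8 pos [0.5679 0.1214 0.0968] yawy 1.09 tiltz [-7.8e-03  5.0e-04 -1.0e+00] grip 0.0438 F [-0.2 -0.  -1.2] q6 -0.0
SHIFT [-0.0025  0.0043  0.0368] TURN -0.0001
```

View pics/w8.png

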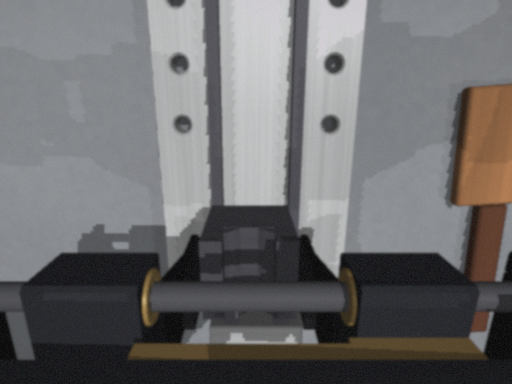

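{"api": "send_rows", "payload": {"steps": [0.03, -0.002, 0.0035, 0.01, 0, 0.03, -0.0025, 0.0035, 0.022, 0, 0.03, -0.0025, 0.0035, 0.03, 0, 0.03, -0.0025, 0.0035, 0.03, 0]}}

```text
time: 16.35
position: [0.5718, 0.1188, 0.0672]
tool_rot: [0.7, 0.714, -0.002, -0.003]
ft_force: [0.3, 0.5, -1.7]
grip_width: 0.0436
```

```bash
python3 - <<'E'
from h import *
plan([.572,0.119,.041],1.1)
E
```

```text
t 16.35 pos [0.5718 0.1188 0.0672] yawy 1.07 tiltz [-6.7e-03  6.0e-04 -1.0e+00] grip 0.0436 F [ 0.3  0.5 -1.7] q6 -0.01
SHIFT [0.0002 0.0003 0.0262] TURN -0.0006
```

{"api": "send_rows", "payload": {"steps": [0.03, 0.0002, 0.0002, 0.008, 0, 0.03, 0.0002, 0.0003, 0.015, 0, 0.03, 0.0002, 0.0003, 0.02, 0, 0.03, 0.0002, 0.0003, 0.0235, 0, 0.03, 0.0002, 0.0003, 0.0255, 0, 0.03, 0.0002, 0.0003, 0.027, 0, 0.03, 0.0002, 0.0003, 0.027, 0]}}

```text
time: 17.23
position: [0.5721, 0.119, 0.0404]
tool_rot: [0.7, 0.714, -0.002, -0.002]
ft_force: [0.8, 0.3, -1.5]
grip_width: 0.0442
```

```bash
python3 - <<'E'
from h import *
plan([.572,0.1155,.0395],1.1)
E
```

```text
t 17.23 pos [0.5721 0.119  0.0404] yawy 1.07 tiltz [-6.2e-03  5.0e-04 -1.0e+00] grip 0.0442 F [ 0.8  0.3 -1.5] q6 -0.01
SHIFT [-0.0035 -0.0002  0.0009] TURN -0.0005
```

{"api": "send_rows", "payload": {"steps": [0.03, -0.001, 0, 0.0008, 0, 0.03, -0.002, 0, 0.0012, 0, 0.03, -0.003, 0, 0.0012, 0, 0.03, -0.004, 0, 0.0012, 0, 0.03, -0.0045, 0, 0.0012, 0, 0.03, -0.0045, 0, 0.0012, 0]}}

```text
time: 17.98
position: [0.573, 0.1152, 0.0403]
tool_rot: [0.701, 0.714, -0.001, -0.002]
ft_force: [-0.9, 3.0, 5.2]
grip_width: 0.0438
```

Seated and butted, with +3 N from the row. I release it.

{"api": "send_rows", "payload": {"steps": [0.07, 0, 0, 0, 0, 0.07, 0, 0, 0, 0, 0.07, 0, 0, 0, 0, 0.07, 0, 0, -0.02, 0, 0.07, 0, 0, -0.06, 0, 0.07, 0, 0, -0.1, 0, 0.07, 0, 0, -0.12, 0, 0.07, 0, 0, -0.12, 0]}}

```text
time: 18.98
position: [0.5747, 0.1149, 0.1619]
tool_rot: [0.701, 0.714, 0.001, -0.0]
ft_force: [0.5, 1.2, -0.4]
grip_width: 0.0697
```

```bash
python3 - <<'E'
from h import *
snap('wrist','w9');c=snap('top','t9');s=snap('scene','s9')
for q in ((.5805,-.349),): print(near(c,q,.05)[:2],near(s,q,.05)[:2])
plan([.5803,-.349,.14],80.5)
E
```

```text
((array([ 0.58066302, -0.34923047]), array([44.56331635, 40.61821365]), np.float32(-10.498964)), np.int64(379)) ((array([ 0.58061389, -0.34719916]), array([48.14496994, 40.52544403]), np.float32(-10.373416)), np.int64(344))
t 19.12 pos [0.5725 0.1149 0.159 ] yawy 1.04 tiltz [-0.0065  0.0015 -1.    ] grip 0.0698 F [-0.1 -0.1  0.2] q6 -0.01
SHIFT [-0.464  -0.0005  0.0183] TURN -1.3868
```

View pics/w9.png

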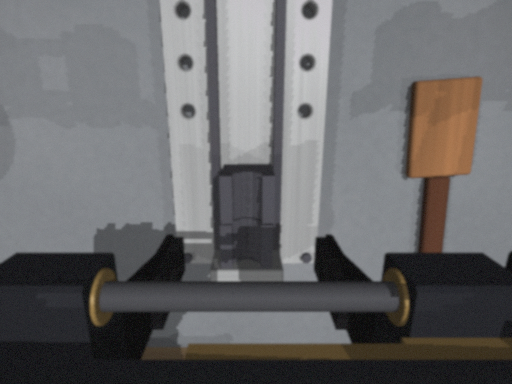

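View pics/s9.png

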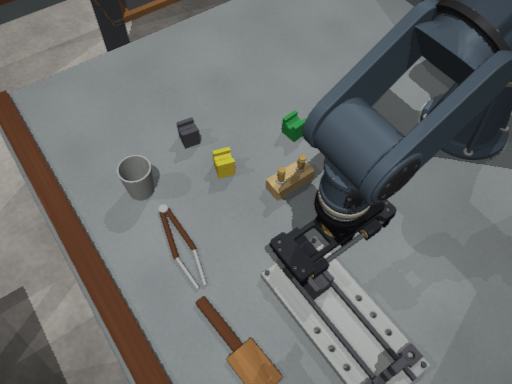

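{"api": "send_rows", "payload": {"steps": [0.07, -0.05, 0, 0, -0.18, 0.07, -0.105, 0, 0, -0.36, 0.07, -0.16, 0, 0, -0.54, 0.07, -0.22, 0, 0.005, -0.72, 0.07, -0.28, 0, 0.01, -0.9, 0.07, -0.34, 0, 0.015, -1.08, 0.07, -0.4, 0, 0.018, -1.25, 0.07, -0.455, 0, 0.018, -1.38]}}

```text
time: 20.12
position: [0.5795, -0.3415, 0.1377]
tool_rot: [0.084, 0.996, 0.002, -0.005]
ft_force: [0.6, 0.3, -0.4]
grip_width: 0.0697
```

{"api": "send_rows", "payload": {"steps": [0.07, 0, 0, 0, 0, 0.07, 0, 0, 0, 0, 0.07, 0, 0, 0, 0]}}

```text
time: 20.5
position: [0.5791, -0.3394, 0.1368]
tool_rot: [0.084, 0.996, 0.003, -0.006]
ft_force: [-0.3, 0.1, 0.5]
grip_width: 0.0698
```

```bash
python3 - <<'E'
from h import *
c=snap('wrist','w10');r=near(c,(.5805,-.349));print(r[:2])
plan([.5803,-.349,.018],79.8)
E
```

```text
((array([ 0.57900952, -0.3502045 ]), array([44.11985397, 40.63104248]), np.float32(-10.11885)), np.int64(2806))
t 20.55 pos [ 0.5794 -0.3394  0.1373] yawy 80.42 tiltz [-0.0107  0.0054 -0.9999] grip 0.07 F [ 0.7 -0.6  0.1] q6 -2.1
SHIFT [-0.0039 -0.0097  0.1192] TURN 0.0108
```

View pics/w10.png

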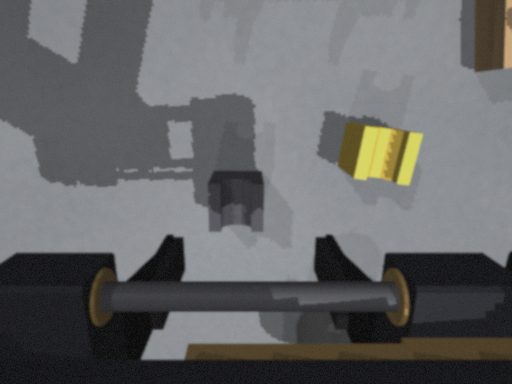

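{"api": "send_rows", "payload": {"steps": [0.07, -0.002, -0.005, 0, 0.005, 0.07, -0.0035, -0.01, 0.02, 0.008, 0.07, -0.0035, -0.01, 0.02, 0.008]}}

```text
time: 20.92
position: [0.5796, -0.3489, 0.1146]
tool_rot: [0.088, 0.996, 0.004, -0.008]
ft_force: [-0.4, 0.1, -0.3]
grip_width: 0.07
```

```bash
python3 - <<'E'
from h import *
plan([.5795,-.3495,.018],79.8)
E
```

```text
t 20.93 pos [ 0.5796 -0.3489  0.1146] yawy 79.95 tiltz [-0.0144  0.0085 -0.9999] grip 0.07 F [-0.4  0.1 -0.3] q6 -2.1
SHIFT [-0.0015 -0.0012  0.0966] TURN 0.0026
```

{"api": "send_rows", "payload": {"steps": [0.07, 0, 0, -0.05, 0]}}

```text
time: 21.05
position: [0.5773, -0.347, 0.1596]
tool_rot: [0.088, 0.996, 0.007, -0.013]
ft_force: [1.1, -0.9, 0.4]
grip_width: 0.07
```

{"api": "send_rows", "payload": {"steps": [0.07, 0, 0, -0.03, 0]}}

```text
time: 21.18
position: [0.5786, -0.348, 0.1912]
tool_rot: [0.088, 0.996, 0.007, -0.012]
ft_force: [-0.4, -0.7, 0.7]
grip_width: 0.07
```

{"api": "send_rows", "payload": {"steps": [0.07, 0, 0, 0, 0, 0.07, 0, 0, 0, 0, 0.07, 0, 0, 0, 0]}}

```text
time: 21.55
position: [0.5777, -0.3473, 0.1892]
tool_rot: [0.088, 0.996, 0.008, -0.013]
ft_force: [0.4, 0.7, 0.3]
grip_width: 0.0705
```

```bash
python3 - <<'E'
from h import *
plan([.5795,-.3495,.018],79.8)
E
```

```text
t 21.55 pos [ 0.5777 -0.3473  0.1892] yawy 79.9 tiltz [-0.0252  0.0178 -0.9995] grip 0.0705 F [0.4 0.7 0.3] q6 -2.1
SHIFT [-0.007  -0.0041  0.1711] TURN 0.0018
```

{"api": "send_rows", "payload": {"steps": [0.07, 0, 0, 0.05, 0]}}

```text
time: 21.68
position: [0.5792, -0.3487, 0.142]
tool_rot: [0.088, 0.996, 0.005, -0.009]
ft_force: [0.2, 0.1, -1.2]
grip_width: 0.0702
```

```bash
python3 - <<'E'
from h import *
plan([.5795,-.3495,.018],79.8); o=robot.get_obs(); print(o['q'].round(4),o['joint_velocities'].round(3))
E
```

```text
t 21.68 pos [ 0.5792 -0.3487  0.142 ] yawy 79.91 tiltz [-0.0176  0.0114 -0.9998] grip 0.0702 F [ 0.2  0.1 -1.2] q6 -2.1
SHIFT [-0.0028 -0.0018  0.1239] TURN 0.002
[-0.7056  0.6933  1.3473 -0.0031  1.1217 -2.099 ] [-0.004  0.499  0.446 -0.001 -0.809  0.002]
```

{"api": "send_rows", "payload": {"steps": [0.07, 0, 0, 0.045, 0]}}

```text
time: 21.8
position: [0.5776, -0.3475, 0.0945]
tool_rot: [0.088, 0.996, 0.005, -0.01]
ft_force: [0.3, -0.4, 0.4]
grip_width: 0.07
```

{"api": "send_rows", "payload": {"steps": [0.07, 0, 0, 0, 0, 0.07, 0, 0, 0, 0]}}

```text
time: 22.05
position: [0.5779, -0.3477, 0.0948]
tool_rot: [0.088, 0.996, 0.005, -0.01]
ft_force: [1.0, -0.3, 0.1]
grip_width: 0.0702
```

```bash
python3 - <<'E'
from h import *
plan([.5795,-.3495,.14],79.8); o=robot.get_obs(); print(o['q'].round(4),o['joint_velocities'].round(3))
E
```

```text
t 22.05 pos [ 0.5779 -0.3477  0.0948] yawy 79.91 tiltz [-0.019   0.0126 -0.9997] grip 0.0702 F [ 1.  -0.3  0.1] q6 -2.1
SHIFT [-0.001  -0.001  -0.0452] TURN 0.0019
[-0.7058  0.7496  1.3799 -0.0032  1.0347 -2.0989] [ 0.001 -0.033 -0.027  0.    -0.005  0.   ]
```

{"api": "send_rows", "payload": {"steps": [0.07, 0, 0, -0.01, 0, 0.07, 0, 0, -0.025, 0, 0.07, 0, 0, -0.04, 0, 0.07, 0, 0, -0.055, 0, 0.07, 0, 0, -0.06, 0, 0.07, 0, 0, -0.06, 0, 0.07, 0, 0, -0.06, 0]}}

```text
time: 22.92
position: [0.5786, -0.3482, 0.1541]
tool_rot: [0.088, 0.996, 0.006, -0.011]
ft_force: [-0.4, -0.4, -0.2]
grip_width: 0.0703
```

{"api": "send_rows", "payload": {"steps": [0.07, 0, 0, 0.06, 0]}}

```text
time: 23.05
position: [0.5812, -0.3506, 0.0982]
tool_rot: [0.088, 0.996, 0.002, -0.005]
ft_force: [0.4, -0.4, -0.5]
grip_width: 0.0697
```

{"api": "send_rows", "payload": {"steps": [0.07, 0, 0, 0, 0, 0.07, 0, 0, 0, 0, 0.07, 0, 0, 0, 0]}}

```text
time: 23.42
position: [0.5827, -0.3518, 0.1011]
tool_rot: [0.088, 0.996, 0.001, -0.003]
ft_force: [0.9, 0.6, -0.9]
grip_width: 0.07
```

```bash
python3 - <<'E'
from h import *
plan([.5795,-.3495,.14],79.8); o=robot.get_obs(); print(o['q'].round(4),o['joint_velocities'].round(3))
E
```

```text
t 23.43 pos [ 0.5827 -0.3518  0.1011] yawy 79.92 tiltz [-0.0063  0.0017 -1.    ] grip 0.07 F [ 0.9  0.6 -0.9] q6 -2.1
SHIFT [ 0.0038  0.0017 -0.0389] TURN 0.0022
[-0.7057  0.743   1.373  -0.0033  1.0314 -2.0989] [-0.001 -0.003  0.009 -0.    -0.002 -0.001]
```

Levelling works: the tilt is down to 0.36°. Now grasp C.

```bash
python3 - <<'E'
from h import *
plan([.5797,-.3495,.019],79.8)
E
```

```text
t 23.43 pos [ 0.5827 -0.3518  0.1011] yawy 79.92 tiltz [-0.0063  0.0017 -1.    ] grip 0.07 F [ 0.9  0.6 -0.9] q6 -2.1
SHIFT [0.0029 0.0017 0.0821] TURN 0.0022
```

{"api": "send_rows", "payload": {"steps": [0.07, 0.003, 0.0017, 0.02, 0, 0.07, 0.003, 0.0017, 0.05, 0, 0.07, 0.003, 0.0017, 0.075, 0, 0.07, 0.003, 0.0017, 0.081, 0, 0.05, 0.003, 0.0017, 0.081, 0, 0.03, 0.003, 0.0017, 0.081, 0, 0.03, 0.003, 0.0017, 0.081, 0, 0.03, 0.003, 0.0017, 0.081, 0], "force": 20}}

```text
time: 24.42
position: [0.5801, -0.3499, 0.0211]
tool_rot: [0.088, 0.996, 0.0, -0.003]
ft_force: [0.1, 0.3, 2.7]
grip_width: 0.0441
```

{"api": "send_rows", "payload": {"steps": [0.03, 0, 0, 0, 0, 0.03, 0, 0, 0, 0, 0.03, 0, 0, -0.02, 0, 0.03, 0, 0, -0.05, 0, 0.03, 0, 0, -0.09, 0, 0.03, 0, 0, -0.12, 0, 0.03, 0, 0, -0.12, 0, 0.03, 0, 0, -0.12, 0]}}

```text
time: 25.42
position: [0.5799, -0.3493, 0.1404]
tool_rot: [0.088, 0.996, 0.001, -0.003]
ft_force: [0.2, -0.7, -2.4]
grip_width: 0.0439
```

```bash
python3 - <<'E'
from h import *
plan([.571,0.160,.14],1.1)
snap('wrist','w11')
E
```

```text
t 25.43 pos [ 0.5799 -0.3493  0.1404] yawy 79.93 tiltz [-0.0064  0.0018 -1.    ] grip 0.0439 F [ 0.2 -0.7 -2.4] q6 -2.1
SHIFT [0.0979 0.4999 0.0014] TURN 1.3758
```

View pics/w11.png

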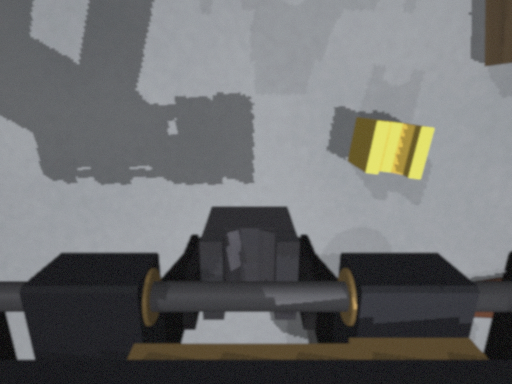

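{"api": "send_rows", "payload": {"steps": [0.03, 0.006, 0.03, 0, 0.12, 0.03, 0.016, 0.08, 0, 0.3, 0.03, 0.026, 0.135, 0, 0.48, 0.03, 0.037, 0.19, 0, 0.66, 0.03, 0.048, 0.245, 0, 0.84, 0.03, 0.059, 0.3, 0, 1.02, 0.03, 0.068, 0.345, 0, 1.15, 0.03, 0.07, 0.36, 0, 1.2]}}

```text
time: 26.48
position: [0.5716, 0.0209, 0.1388]
tool_rot: [0.634, 0.773, -0.002, -0.006]
ft_force: [0.0, -0.9, -1.5]
grip_width: 0.044
```

```bash
python3 - <<'E'
from h import *
plan([.571,0.160,.14],1.1)
E
```

```text
t 26.48 pos [0.5716 0.0209 0.1388] yawy 11.24 tiltz [-0.0123  0.0039 -0.9999] grip 0.044 F [ 0.  -0.9 -1.5] q6 -0.36
SHIFT [ 0.1366  0.0265 -0.0006] TURN 0.177
```

{"api": "send_rows", "payload": {"steps": [0.03, 0.02, 0.005, -0.005, 0.05, 0.03, 0.06, 0.013, -0.005, 0.1, 0.03, 0.1, 0.02, -0.005, 0.15, 0.03, 0.125, 0.025, -0.005, 0.177, 0.03, 0.1365, 0.0265, -0.005, 0.177, 0.03, 0.1365, 0.0265, -0.005, 0.177, 0.03, 0.1365, 0.0265, -0.005, 0.177]}}

```text
time: 27.35
position: [0.571, 0.1589, 0.144]
tool_rot: [0.7, 0.714, -0.003, -0.006]
ft_force: [-0.1, 0.3, -1.2]
grip_width: 0.0439
```

{"api": "send_rows", "payload": {"steps": [0.03, 0, 0, 0.05, 0]}}

```text
time: 27.48
position: [0.575, 0.1582, 0.0972]
tool_rot: [0.701, 0.713, 0.001, -0.002]
ft_force: [0.3, 1.0, -2.0]
grip_width: 0.0439
```

{"api": "send_rows", "payload": {"steps": [0.03, 0, 0, 0, 0, 0.03, 0, 0, 0, 0, 0.03, 0, 0, 0, 0]}}

```text
time: 27.85
position: [0.5765, 0.158, 0.0992]
tool_rot: [0.701, 0.713, 0.002, -0.001]
ft_force: [0.5, -0.4, -0.6]
grip_width: 0.0438
```

```bash
python3 - <<'E'
from h import *
plan([.5713,0.1595,.044],1.1)
E
```

```text
t 27.85 pos [0.5765 0.158  0.0992] yawy 0.97 tiltz [ 0.0024  0.0044 -1.    ] grip 0.0438 F [ 0.5 -0.4 -0.6] q6 0.06
SHIFT [ 0.0013 -0.0053  0.0552] TURN -0.0023
```

{"api": "send_rows", "payload": {"steps": [0.03, 0.0005, -0.002, 0.01, -0.002, 0.03, 0.0013, -0.005, 0.025, -0.002, 0.03, 0.0013, -0.0053, 0.038, -0.002, 0.03, 0.0013, -0.0053, 0.047, -0.002, 0.03, 0.0013, -0.0053, 0.052, -0.002, 0.03, 0.0013, -0.0053, 0.055, -0.002, 0.03, 0.0013, -0.0053, 0.055, -0.002]}}

```text
time: 28.72
position: [0.5714, 0.1594, 0.0441]
tool_rot: [0.7, 0.714, 0.002, -0.001]
ft_force: [-0.3, -1.0, -0.8]
grip_width: 0.044
```

```bash
python3 - <<'E'
from h import *
plan([.5713,0.1551,.0405],1.1)
E
```

```text
t 28.73 pos [0.5714 0.1594 0.0441] yawy 1.08 tiltz [ 0.0023  0.0044 -1.    ] grip 0.044 F [-0.3 -1.  -0.8] q6 0.06
SHIFT [-0.0044 -0.0002  0.0036] TURN -0.0004
```

{"api": "send_rows", "payload": {"steps": [0.03, 0, 0, 0.002, 0, 0.03, -0.001, 0, 0.0035, 0, 0.03, -0.002, 0, 0.0038, 0, 0.03, -0.003, 0, 0.0038, 0, 0.03, -0.004, 0, 0.0038, 0, 0.03, -0.005, 0, 0.0038, 0, 0.03, -0.005, 0, 0.0038, 0]}}

```text
time: 29.6
position: [0.5723, 0.1552, 0.0411]
tool_rot: [0.701, 0.714, 0.004, -0.0]
ft_force: [0.1, 3.2, 6.2]
grip_width: 0.0436
```

{"api": "send_rows", "payload": {"steps": [0.07, 0, 0, 0, 0, 0.07, 0, 0, 0, 0, 0.07, 0, 0, 0, 0, 0.07, 0, 0, -0.02, 0, 0.07, 0, 0, -0.05, 0, 0.07, 0, 0, -0.09, 0, 0.07, 0, 0, -0.12, 0, 0.07, 0, 0, -0.12, 0]}}

```text
time: 30.6
position: [0.5736, 0.1545, 0.1635]
tool_rot: [0.701, 0.713, 0.006, 0.002]
ft_force: [-0.1, 0.3, 0.2]
grip_width: 0.07
```

```bash
python3 - <<'E'
from h import *
c=snap('wrist','w12');W=pts(c)
m=(W[...,2]>.085)&(W[...,2]<.1)&(W[...,1]>.22)&(W[...,1]<.36)&(np.abs(W[...,0]-.57)<.05)
if m.sum()>20: print(rect(W[m]),m.sum())
c=ld('top0');W=pts(c)
m=(W[...,2]>.085)&(W[...,2]<.11)&(W[...,1]>.22)&(W[...,1]<.36)&(np.abs(W[...,0]-.57)<.05)
print(rect(W[m]),m.sum())
plan([.567,0.31,.13],1.1)
E
```

```text
(array([0.56822998, 0.31300394]), array([29.61540985, 17.43366623]), np.float32(-88.444016)) 130
t 30.65 pos [0.5722 0.1544 0.1618] yawy 1.04 tiltz [ 0.0064  0.0055 -1.    ] grip 0.0697 F [-0.3 -0.1 -0.1] q6 0.05
SHIFT [ 0.1555 -0.0026  0.0326] TURN -0.001
```

View pics/w12.png

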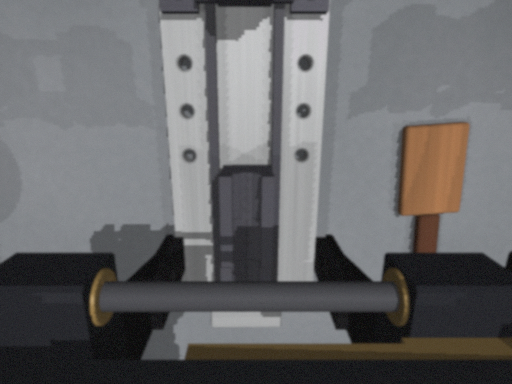

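All three segments are in line along the channel at (245,230). Next is the gate.

{"api": "send_rows", "payload": {"steps": [0.07, 0.02, -0.001, 0.005, 0, 0.07, 0.06, -0.001, 0.01, 0, 0.07, 0.1, -0.002, 0.01, 0, 0.07, 0.14, -0.002, 0.01, 0, 0.07, 0.157, -0.002, 0.01, 0, 0.07, 0.16, -0.002, 0.01, 0, 0.07, 0.16, -0.002, 0.01, 0]}}

```text
time: 31.52
position: [0.567, 0.3136, 0.1519]
tool_rot: [0.701, 0.713, 0.003, 0.0]
ft_force: [0.1, -0.0, 0.2]
grip_width: 0.07
```

```bash
python3 - <<'E'
from h import *
c=snap('wrist','w13')
W=pts(c)
m=(W[...,2]>.085)&(W[...,2]<.11)&(W[...,1]>.22)&(W[...,1]<.36)&(np.abs(W[...,0]-.57)<.05)
print(rect(W[m]),m.sum())
plan([.5685,0.3155,.074],1.1)
E
```

```text
(array([0.56725671, 0.31386386]), array([29.48969841, 15.80714226]), np.float32(-88.382576)) 984
t 31.57 pos [0.5672 0.3132 0.1521] yawy 0.99 tiltz [ 0.0053  0.0047 -1.    ] grip 0.0701 F [-0.  -0.8 -0.3] q6 0.31
SHIFT [0.0019 0.0009 0.0781] TURN -0.002
```

View pics/w13.png

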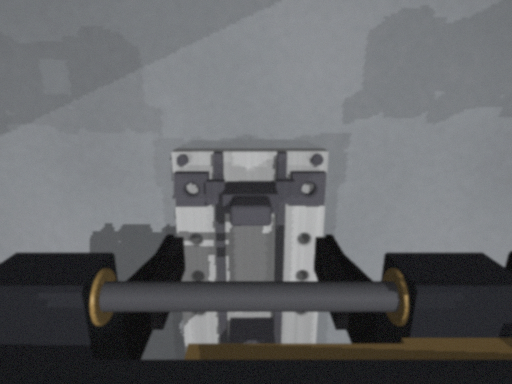

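{"api": "send_rows", "payload": {"steps": [0.07, 0.001, 0.0005, 0.015, 0, 0.07, 0.003, 0.001, 0.04, 0, 0.07, 0.003, 0.001, 0.062, 0, 0.07, 0.003, 0.001, 0.074, 0, 0.07, 0.003, 0.001, 0.078, 0, 0.07, 0.003, 0.001, 0.078, 0]}}

```text
time: 32.33
position: [0.5689, 0.3164, 0.0743]
tool_rot: [0.701, 0.713, 0.004, 0.0]
ft_force: [0.7, 0.0, 1.0]
grip_width: 0.0701
```

{"api": "send_rows", "payload": {"steps": [0.05, 0, 0, 0, 0, 0.045, 0, 0, 0, 0, 0.035, 0, 0, 0, 0, 0.03, 0, 0, 0, 0, 0.02, 0, 0, 0, 0, 0.02, 0, 0, 0, 0, 0.02, 0, 0, 0, 0], "force": 15}}

```text
time: 33.2
position: [0.5683, 0.3164, 0.0743]
tool_rot: [0.701, 0.713, 0.003, -0.0]
ft_force: [-1.8, 0.2, 2.4]
grip_width: 0.0303
```

```bash
python3 - <<'E'
from h import *
plan([.571,0.1852,.074],1.1)
E
```

```text
t 33.2 pos [0.5683 0.3164 0.0743] yawy 0.96 tiltz [ 0.0044  0.0046 -1.    ] grip 0.0303 F [-1.8  0.2  2.4] q6 0.32
SHIFT [-0.1312  0.0005 -0.0003] TURN -0.0024
```

{"api": "send_rows", "payload": {"steps": [0.02, -0.01, 0, 0, 0, 0.02, -0.025, 0, 0, 0, 0.02, -0.045, 0.0001, 0, 0, 0.02, -0.065, 0.0002, 0, 0, 0.02, -0.085, 0.0003, 0, 0, 0.02, -0.1, 0.0004, 0, 0, 0.02, -0.11, 0.0004, 0, 0, 0.02, -0.115, 0.0004, 0, 0], "force": 25}}

```text
time: 34.2
position: [0.5706, 0.2008, 0.0743]
tool_rot: [0.701, 0.713, 0.003, -0.0]
ft_force: [-2.6, 3.8, 4.6]
grip_width: 0.0301
```

```bash
python3 - <<'E'
from h import *
plan([.571,0.1857,.074],1.1)
E
```

```text
t 34.2 pos [0.5706 0.2008 0.0743] yawy 0.94 tiltz [ 0.0044  0.0047 -1.    ] grip 0.0301 F [-2.6  3.8  4.6] q6 0.13
SHIFT [-0.0151  0.0002  0.0002] TURN -0.0029
```

{"api": "send_rows", "payload": {"steps": [0.02, -0.004, 0, 0, 0, 0.02, -0.008, 0, 0, 0, 0.02, -0.011, 0, 0, 0, 0.02, -0.0135, 0, 0, 0, 0.02, -0.0155, 0, 0, 0, 0.02, -0.017, 0, 0, 0, 0.02, -0.017, 0, 0, 0]}}

```text
time: 35.08
position: [0.5709, 0.1843, 0.0743]
tool_rot: [0.701, 0.713, 0.004, -0.0]
ft_force: [-1.5, 5.1, 4.4]
grip_width: 0.0297
```

{"api": "send_rows", "payload": {"steps": [0.02, -0.001, 0, 0, 0, 0.02, -0.002, 0, 0, 0, 0.02, -0.003, 0, 0, 0, 0.02, -0.003, 0, 0, 0]}}

```text
time: 35.58
position: [0.5709, 0.1837, 0.0743]
tool_rot: [0.702, 0.712, 0.005, -0.001]
ft_force: [-1.5, 11.0, 2.6]
grip_width: 0.0297
```

{"api": "send_rows", "payload": {"steps": [0.02, -0.002, 0, 0, 0, 0.02, -0.004, 0, 0, 0, 0.02, -0.004, 0, 0, 0]}}

```text
time: 35.95
position: [0.5709, 0.1837, 0.0743]
tool_rot: [0.702, 0.712, 0.008, -0.003]
ft_force: [-2.1, 15.3, 2.7]
grip_width: 0.03
```

```bash
python3 - <<'E'
from h import *
plan([.571,0.1857,.074],1.1)
E
```

```text
t 35.95 pos [0.5709 0.1837 0.0743] yawy 0.8 tiltz [ 0.0062  0.0155 -0.9999] grip 0.03 F [-2.1 15.3  2.7] q6 0.09
SHIFT [0.002  0.0001 0.0003] TURN -0.0053
```

Closed: the gate stalled at 15 N. I release it and rise.

{"api": "send_rows", "payload": {"steps": [0.06, 0, 0, 0, 0, 0.06, 0, 0, 0, 0, 0.06, 0, 0, 0, 0, 0.06, 0, 0, -0.01, 0, 0.06, 0, 0, -0.03, 0, 0.06, 0, 0, -0.06, 0, 0.06, 0, 0, -0.08, 0, 0.06, 0, 0, -0.08, 0]}}

```text
time: 36.95
position: [0.572, 0.1823, 0.1566]
tool_rot: [0.702, 0.712, 0.01, -0.002]
ft_force: [-0.1, -1.0, 0.0]
grip_width: 0.0597
```

```bash
python3 - <<'E'
from h import *
c=snap('wrist','w14');snap('top','t14')
c=c['color'][...,::-1]
cv2.imwrite('pics/w14c.png',cv2.resize(c[120:260,130:380],None,fx=3,fy=3,interpolation=2))
plan([.571,0.1857,.074],1.1)
E
```

```text
t 37.05 pos [0.5702 0.1821 0.1543] yawy 0.78 tiltz [ 0.0061  0.0154 -0.9999] grip 0.06 F [-0.4 -0.5  0.4] q6 0.09
SHIFT [0.0023 0.0003 0.0803] TURN -0.0055
```

View pics/w14c.png

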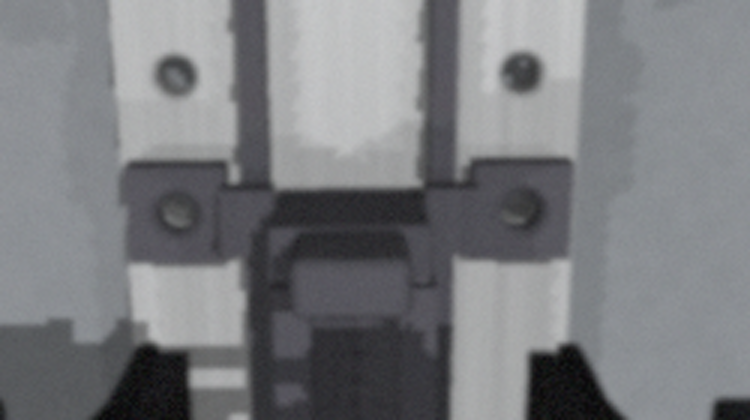

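```bash
cat >> h.py <<'E'
def px2w(c,u,v,z):
    K=c['intrinsics'];E=c['extrinsics'];d=E[:3,:3]@np.array([(u-K[0,2])/K[0,0],(v-K[1,2])/K[1,1],1]);o=E[:3,3]
    return o+d*(z-o[2])/d[2]
E
python3 - <<'E'
from h import *
c=ld('w14');W=pts(c);Z=W[...,2]
for u,v in((189.7,189.7),(303.7,189.0)): print('hole px',px2w(c,u-.33,v-.33,.031).round(4))
dark=c['color'].max(-1)<110
for x in(.52,.62):
    m=(np.abs(W[...,0]-x)<.025)&(np.abs(W[...,1]-.19)<.04)&(Z>.0275)&(Z<.035)&dark
    n,L,s,ce=cv2.connectedComponentsWithStats(m.astype(np.uint8)); i=1+s[1:,4].argmax()
    P=W[L==i];print('lug',rect(P),P[:,2].mean(),s[i,4], P[:,:2].min(0),P[:,:2].max(0))
m=(Z>.088)&(Z<.1)&(np.abs(W[...,1]-.19)<.04)&(np.abs(W[...,0]-.57)<.03)
print('grip',rect(W[m]),np.median(Z[m]))
c=ld('t14');W=pts(c)
E
```

```text
hole px [0.5187 0.1835 0.031 ]
hole px [0.6212 0.1853 0.031 ]
lug (array([0.52373975, 0.19785834]), array([63.27325439, 41.80498505]), np.float32(-0.4411833)) 0.030218948913559626 1281 [0.5028182  0.16628984] [0.5448462  0.22935294]
lug (array([0.61544165, 0.19939767]), array([40.58414841, 61.72756958]), np.float32(-88.90131)) 0.03025352465902234 1126 [0.59501408 0.16858035] [0.63617434 0.22992667]
grip (array([0.56991595, 0.18123779]), array([29.81996918, 15.54031658]), np.float32(-89.632744)) 0.09418283332637893
```

Both lug holes show the plate holes beneath them, at px (190,190) and (304,189). The cameras disagree by 2–3 mm along the bed, so I will check the gate's bed-x position by closing the jaws lightly around its grip.

{"api": "send_rows", "payload": {"steps": [0.06, 0, 0, 0, -0.18, 0.06, 0, 0, 0, -0.36, 0.06, 0, 0, 0, -0.54, 0.06, 0, 0, 0, -0.72, 0.06, 0, 0, 0, -0.9, 0.06, 0, 0, 0, -1.08, 0.06, 0, 0, 0, -1.26, 0.06, 0, 0, 0, -1.42]}}

```text
time: 38.05
position: [0.5693, 0.1819, 0.1527]
tool_rot: [0.066, 0.998, 0.008, 0.001]
ft_force: [-0.5, 0.4, -0.7]
grip_width: 0.0602
```

{"api": "send_rows", "payload": {"steps": [0.05, 0, 0, 0, -0.15, 0.045, 0, 0, 0, -0.157, 0.045, 0, 0, 0, -0.157]}}

```text
time: 38.42
position: [0.5689, 0.1818, 0.152]
tool_rot: [-0.011, 1.0, 0.007, 0.001]
ft_force: [-0.8, 0.1, 0.0]
grip_width: 0.0457
```

```bash
python3 - <<'E'
from h import *
snap('wrist','w15')
c=ld('w15');W=pts(c);Z=W[...,2]
m=(Z>.088)&(Z<.1)&(np.abs(W[...,1]-.19)<.04)&(np.abs(W[...,0]-.57)<.03)
print('grip',rect(W[m]),np.median(Z[m]))
plan([.5709,0.183,.077],91.1)
E
```

```text
grip (array([0.56900391, 0.18079169]), array([29.66443443, 15.91836548]), np.float32(-88.64397)) 0.09405696628535234
t 38.48 pos [0.569  0.1819 0.1522] yawy 91.34 tiltz [ 0.0023  0.0148 -0.9999] grip 0.0456 F [0.4 0.3 0.6] q6 -1.49
SHIFT [-0.0017 -0.      0.0752] TURN 0.0042
```

View pics/w15.png

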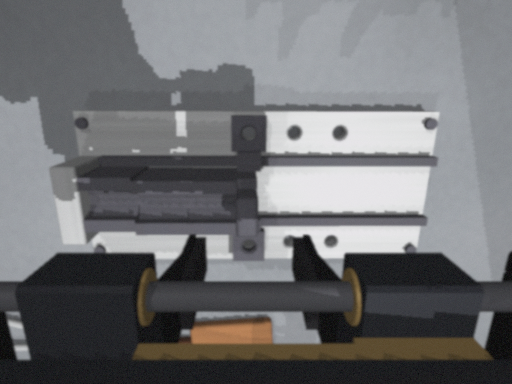

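{"api": "send_rows", "payload": {"steps": [0.045, -0.001, -0.0015, 0.015, 0, 0.045, -0.0017, -0.0015, 0.035, 0, 0.045, -0.0017, -0.0015, 0.058, 0, 0.045, -0.0017, -0.0015, 0.07, 0, 0.045, -0.0017, -0.0015, 0.075, 0, 0.045, -0.0017, -0.0015, 0.075, 0]}}

```text
time: 39.22
position: [0.571, 0.1815, 0.077]
tool_rot: [-0.012, 1.0, 0.007, 0.001]
ft_force: [0.7, 0.6, -0.3]
grip_width: 0.0453
```

{"api": "send_rows", "payload": {"steps": [0.035, 0, 0, 0, 0, 0.028, 0, 0, 0, 0, 0.022, 0, 0, 0, 0, 0.015, 0, 0, 0, 0, 0.01, 0, 0, 0, 0, 0.01, 0, 0, 0, 0, 0.01, 0, 0, 0, 0], "force": 4}}

```text
time: 40.1
position: [0.571, 0.1814, 0.0772]
tool_rot: [-0.012, 1.0, 0.007, 0.001]
ft_force: [-0.3, -0.6, 2.4]
grip_width: 0.0165
```

```bash
python3 - <<'E'
from h import *
plan([.5709,0.1815,.077],91.1)
E
```

```text
t 40.1 pos [0.571  0.1814 0.0772] yawy 91.34 tiltz [ 0.0023  0.0146 -0.9999] grip 0.0165 F [-0.3 -0.6  2.4] q6 -1.49
SHIFT [0.0001 0.0001 0.0002] TURN 0.0041
```

The grip centre is at y≈0.1814, with almost no side force. I firm the grip and push once more toward the stop, to be sure nothing opened.

{"api": "send_rows", "payload": {"steps": [0.01, 0, 0, 0, 0, 0.01, 0, -0.001, 0, 0, 0.01, 0, -0.002, 0, 0, 0.01, 0, -0.003, 0, 0, 0.01, 0, -0.004, 0, 0, 0.01, 0, -0.004, 0, 0], "force": 20}}

```text
time: 40.85
position: [0.5711, 0.1811, 0.0772]
tool_rot: [-0.011, 1.0, 0.01, 0.002]
ft_force: [-0.9, 12.5, 0.4]
grip_width: 0.0161
```

```bash
python3 - <<'E'
from h import *
plan([.5709,0.1815,.077],91.1)
E
```

```text
t 40.85 pos [0.5711 0.1811 0.0772] yawy 91.23 tiltz [ 0.0031  0.0206 -0.9998] grip 0.0161 F [-0.9 12.5  0.4] q6 -1.5
SHIFT [0.0002 0.0004 0.0002] TURN 0.0023
```

{"api": "send_rows", "payload": {"steps": [0.045, 0, 0.001, 0, 0, 0.045, 0, 0.001, 0, 0, 0.045, 0, 0.001, 0, 0, 0.045, 0, 0.001, -0.01, 0, 0.045, 0, 0.001, -0.03, 0, 0.045, 0, 0.001, -0.055, 0, 0.045, 0, 0.001, -0.07, 0, 0.045, 0, 0.001, -0.07, 0]}}

```text
time: 41.85
position: [0.5718, 0.1806, 0.1488]
tool_rot: [-0.011, 1.0, 0.01, 0.003]
ft_force: [-0.4, -1.0, -0.4]
grip_width: 0.0451
```

```bash
python3 - <<'E'
from h import *
c=snap('wrist','w16')
im=c['color'][...,::-1]
cv2.imwrite('pics/w16c.png',np.hstack([cv2.resize(im[105:165,215:285],None,fx=5,fy=5,interpolation=2),cv2.resize(im[215:275,215:285],None,fx=5,fy=5,interpolation=2)]))
plan([.49,-0.10,.15],91.1)
t=ld('top0');W=pts(t);s=ld('scene0');V=pts(s)
for W in (W,V):
    m=(W[...,2]>.062)&(np.abs(W[...,0]-.459)<.03)&(np.abs(W[...,1]+.11)<.06)
    n,L,st,ce=cv2.connectedComponentsWithStats(m.astype(np.uint8))
    for i in range(1,n):
        P=W[L==i]; P=P[P[:,2]>P[:,2].max()-.008]; print(ce[i].round(),(P.min(0)+P.max(0))/2,len(P))
E
```

```text
t 41.9 pos [0.571  0.1806 0.1477] yawy 91.23 tiltz [ 0.0041  0.0206 -0.9998] grip 0.045 F [-0.5  0.6  0.4] q6 -1.5
SHIFT [ 0.0869 -0.2786 -0.0084] TURN 0.0022
[271. 243.] [ 0.48352494 -0.11187806  0.07460868] 34
[274. 267.] [ 0.43345602 -0.11130076  0.07639183] 28
[302. 159.] [ 0.4339734  -0.10983176  0.07566417] 33
[283. 170.] [ 0.48404743 -0.10938554  0.07539902] 27
```

View pics/w16c.png

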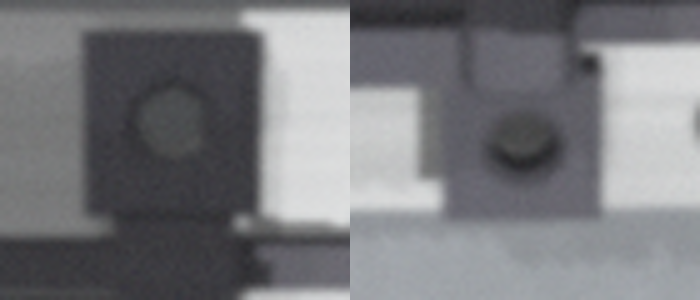

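```bash
python3 - <<'E'
from h import *
c=ld('w16')
for u,v in((248.6,129),(249.6,243)): print(px2w(c,u,v,.031).round(4))
W=pts(c);Z=W[...,2]
m=(Z>.088)&(Z<.1)&(np.abs(W[...,1]-.19)<.04)&(np.abs(W[...,0]-.57)<.03)
print('grip',rect(W[m]))
print(c['extrinsics'][:3,2:])
E
```

```text
[0.5168 0.181  0.031 ]
[0.6201 0.1841 0.031 ]
grip (array([0.56922083, 0.1806557 ]), array([15.98382664, 29.84144974]), np.float32(-0.14724697))
[[ 0.2999092   0.48860937]
 [ 0.02550538  0.17520221]
 [-0.95362673  0.30986419]]
```

The holes come out at A (0.5189,0.1822) and B (0.6229,0.1842), where vision and contact agree. Next are the pins, with the jaws at the same orientation.

{"api": "send_rows", "payload": {"steps": [0.045, 0.01, -0.02, 0, 0, 0.045, 0.025, -0.07, 0, 0, 0.045, 0.04, -0.13, 0, 0, 0.045, 0.058, -0.19, 0, 0, 0.045, 0.075, -0.245, 0, 0, 0.045, 0.083, -0.278, 0, 0, 0.045, 0.087, -0.288, 0, 0, 0.045, 0.087, -0.288, 0, 0]}}

```text
time: 42.9
position: [0.4896, -0.109, 0.1408]
tool_rot: [-0.01, 1.0, 0.011, 0.001]
ft_force: [-0.8, 0.2, 0.3]
grip_width: 0.0452
```

{"api": "send_rows", "payload": {"steps": [0.045, 0, 0, 0, 0, 0.045, 0, 0, 0, 0]}}

```text
time: 43.15
position: [0.4896, -0.1077, 0.1406]
tool_rot: [-0.011, 1.0, 0.011, 0.001]
ft_force: [0.3, -0.8, -0.7]
grip_width: 0.045
```

```bash
python3 - <<'E'
from h import *
c=snap('wrist','w17')
plan([.487,-0.1115,.05],91.2)
W=pts(c);Z=W[...,2]
for x in(.431,.487):
    m=(Z>.06)&(Z<.085)&(np.hypot(W[...,0]-x,W[...,1]+.111)<.022)
    P=W[m];zt=np.percentile(P[:,2],90);T=P[P[:,2]>zt-.004];print(zt,rect(T),len(T),T[:,:2].min(0),T[:,:2].max(0), T[:,:2].mean(0))
m=(Z>.029)&(Z<.038)&(np.hypot(W[...,0]-.459,W[...,1]+.111)<.07);print(rect(W[m]))
E
```

```text
t 43.2 pos [ 0.4897 -0.1079  0.1407] yawy 91.25 tiltz [ 0.0025  0.0219 -0.9998] grip 0.045 F [-0.1  0.3 -1.1] q6 -2.06
SHIFT [ 0.0031 -0.0056  0.0906] TURN 0.0009
0.07727520698449987 (array([ 0.4289144 , -0.11281542]), array([15.07650661, 14.83447266]), np.float32(-89.20459)) 426 [ 0.42139576 -0.12025357] [ 0.43647692 -0.10535918] [ 0.42890337 -0.11270476]
0.07710231227850428 (array([ 0.48469678, -0.1115555 ]), array([14.87865639, 15.18471241]), np.float32(-89.231)) 360 [ 0.47724398 -0.119184  ] [ 0.49212048 -0.10397342] [ 0.48440016 -0.11185094]
(array([ 0.4572605 , -0.11217713]), array([104.22208405,  44.12409973]), np.float32(-89.14607))
```

View pics/w17.png

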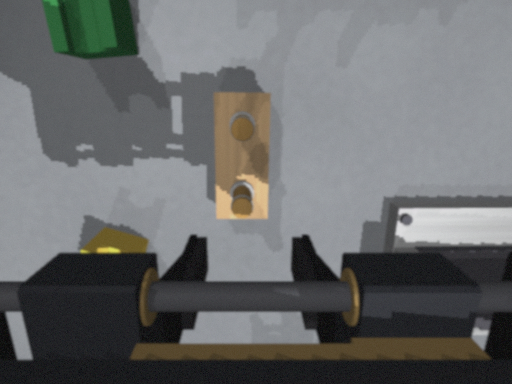

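The near pin top is at (242,197) and the far one at (242,127). My tool is rolled about 1.2° in world y, so I'll pick with the jaws along world x. The pads can't tilt the pin that way.

{"api": "send_rows", "payload": {"steps": [0.045, 0.002, 0, 0, 0.16, 0.045, 0.003, -0.002, 0, 0.34, 0.045, 0.003, -0.003, 0, 0.52, 0.045, 0.003, -0.003, 0, 0.7, 0.045, 0.003, -0.003, 0, 0.88, 0.045, 0.003, -0.003, 0, 1.06, 0.045, 0.003, -0.003, 0, 1.24, 0.045, 0.003, -0.003, 0, 1.4]}}

```text
time: 44.2
position: [0.487, -0.1102, 0.1407]
tool_rot: [0.637, 0.77, 0.009, -0.006]
ft_force: [-0.6, -0.2, 0.3]
grip_width: 0.0453
```

{"api": "send_rows", "payload": {"steps": [0.045, 0, 0, 0, 0.14, 0.045, 0, 0, 0, 0.172, 0.045, 0, 0, 0, 0.172, 0.045, 0, 0, 0, 0.172]}}

```text
time: 44.7
position: [0.487, -0.1101, 0.1407]
tool_rot: [0.701, 0.713, 0.009, -0.007]
ft_force: [0.4, -1.2, -1.0]
grip_width: 0.0453
```

```bash
cat >> h.py <<'E'
def pin(c,x,y,lo=.06,hi=.085):
    W=pts(c);Z=W[...,2]
    m=(Z>lo)&(Z<hi)&(np.hypot(W[...,0]-x,W[...,1]-y)<.022)
    P=W[m];zt=np.percentile(P[:,2],90);T=P[P[:,2]>zt-.004];print('pin',zt.round(4),rect(T),len(T))
E
python3 - <<'E'
from h import *
c=snap('wrist','w18')
for x in(.431,.487): pin(c,x,-.111)
plan([.4864,-0.1112,.045],1.1)
E
```

```text
pin 0.0772 (array([ 0.42985278, -0.11211685]), array([15.15861511, 15.06897926]), np.float32(-1.2905893)) 363
pin 0.0771 (array([ 0.48573212, -0.11174498]), array([15.45615673, 15.06810665]), np.float32(-83.479706)) 358
t 44.75 pos [ 0.487  -0.1101  0.1407] yawy 1.01 tiltz [ 0.0026  0.0219 -0.9998] grip 0.0451 F [-0.1 -0.3 -0.6] q6 -0.5
SHIFT [-0.0032 -0.0009  0.0957] TURN -0.0016
```

View pics/w18.png

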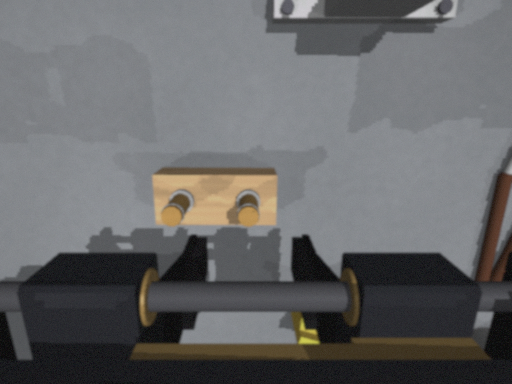

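{"api": "send_rows", "payload": {"steps": [0.045, -0.001, -0.0006, 0.02, 0, 0.045, -0.002, -0.0006, 0.045, 0, 0.045, -0.003, -0.0006, 0.07, 0, 0.045, -0.0034, -0.0006, 0.088, 0, 0.045, -0.0034, -0.0006, 0.096, 0, 0.045, -0.0034, -0.0006, 0.096, 0]}}

```text
time: 45.5
position: [0.4866, -0.1114, 0.0444]
tool_rot: [0.701, 0.713, 0.009, -0.007]
ft_force: [0.2, -0.1, 0.5]
grip_width: 0.0451
```

```bash
python3 - <<'E'
from h import *
plan([.4867,-0.1114,.045],1.1)
E
```

```text
t 45.5 pos [ 0.4866 -0.1114  0.0444] yawy 1.02 tiltz [ 0.0019  0.0222 -0.9998] grip 0.0451 F [ 0.2 -0.1  0.5] q6 -0.51
SHIFT [-0.      0.0001 -0.0006] TURN -0.0015
```

{"api": "send_rows", "payload": {"steps": [0.035, 0, 0, 0, 0, 0.025, 0, 0, 0, 0, 0.018, 0, 0, 0, 0, 0.01, 0, 0, 0, 0, 0.005, 0, 0, 0, 0, 0.005, 0, 0, 0, 0, 0.005, 0, 0, 0, 0], "force": 8}}

```text
time: 46.38
position: [0.4867, -0.1114, 0.0447]
tool_rot: [0.701, 0.713, 0.009, -0.007]
ft_force: [-0.8, 1.0, 3.8]
grip_width: 0.0158
```

```bash
python3 - <<'E'
from h import *
plan([.4867,-0.1114,.045],1.1)
E
```

```text
t 46.38 pos [ 0.4867 -0.1114  0.0447] yawy 1.02 tiltz [ 0.0022  0.0221 -0.9998] grip 0.0158 F [-0.8  1.   3.8] q6 -0.51
SHIFT [ 0.0001  0.     -0.0003] TURN -0.0014
```

{"api": "send_rows", "payload": {"steps": [0.005, 0, 0, 0, 0, 0.005, 0, 0, 0, 0, 0.005, 0.0003, 0, -0.012, 0, 0.005, 0.0007, 0, -0.03, 0, 0.005, 0.0013, 0, -0.06, 0, 0.005, 0.002, 0, -0.09, 0, 0.005, 0.0024, 0, -0.11, 0, 0.005, 0.0024, 0, -0.11, 0], "force": 30}}

```text
time: 47.38
position: [0.4873, -0.1119, 0.1563]
tool_rot: [0.701, 0.713, 0.009, -0.005]
ft_force: [-0.3, 0.2, -0.0]
grip_width: 0.0152
```

```bash
python3 - <<'E'
from h import *
snap('wrist','w19');snap('scene','s19')
plan([.5189,0.1822,.15],1.1)
E
```

```text
t 47.48 pos [ 0.486  -0.1113  0.1545] yawy 1.02 tiltz [ 0.0018  0.0222 -0.9998] grip 0.015 F [ 0.2  0.1 -1.1] q6 -0.5
SHIFT [0.2927 0.0381 0.0111] TURN -0.0014
```

View pics/w19.png

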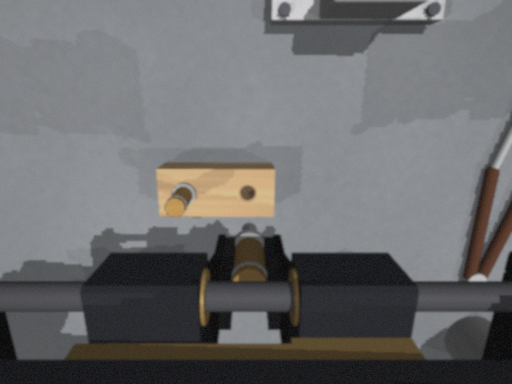

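View pics/s19.png

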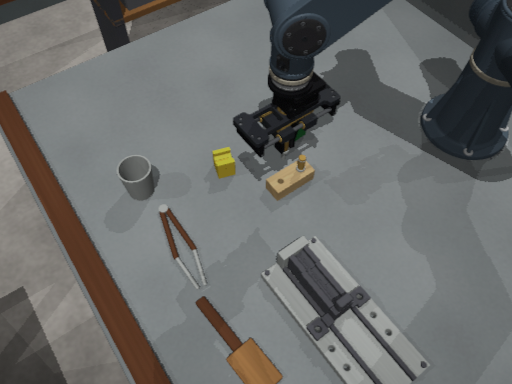

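{"api": "send_rows", "payload": {"steps": [0.005, 0.02, 0.003, 0, 0, 0.005, 0.06, 0.008, 0, 0, 0.005, 0.11, 0.014, 0, 0, 0.005, 0.16, 0.021, 0, 0, 0.005, 0.21, 0.027, 0, 0, 0.005, 0.26, 0.034, 0, 0, 0.005, 0.285, 0.037, 0, 0, 0.005, 0.293, 0.038, 0, 0]}}

```text
time: 48.48
position: [0.5177, 0.1836, 0.1597]
tool_rot: [0.7, 0.714, 0.007, -0.008]
ft_force: [0.4, 0.1, -0.2]
grip_width: 0.0146
```

{"api": "send_rows", "payload": {"steps": [0.005, 0, 0, 0, 0, 0.005, 0, 0, 0, 0, 0.005, 0, 0, 0, 0]}}

```text
time: 48.85
position: [0.5177, 0.1825, 0.1596]
tool_rot: [0.7, 0.714, 0.007, -0.008]
ft_force: [0.6, -0.1, -0.7]
grip_width: 0.0151
```

```bash
python3 - <<'E'
from h import *
c=snap('wrist','w20')
im=c['color'][...,::-1]; cv2.imwrite('pics/w20c.png',cv2.resize(im[140:300,170:400],None,fx=3,fy=3,interpolation=2))
plan([.5189,0.1822,.085],1.1)
E
```

```text
t 48.9 pos [0.5178 0.1826 0.1597] yawy 1.08 tiltz [-0.0011  0.0217 -0.9998] grip 0.015 F [ 0.1 -0.1 -0.8] q6 0.09
SHIFT [-0.0021  0.0011  0.0746] TURN -0.0004
```

View pics/w20c.png

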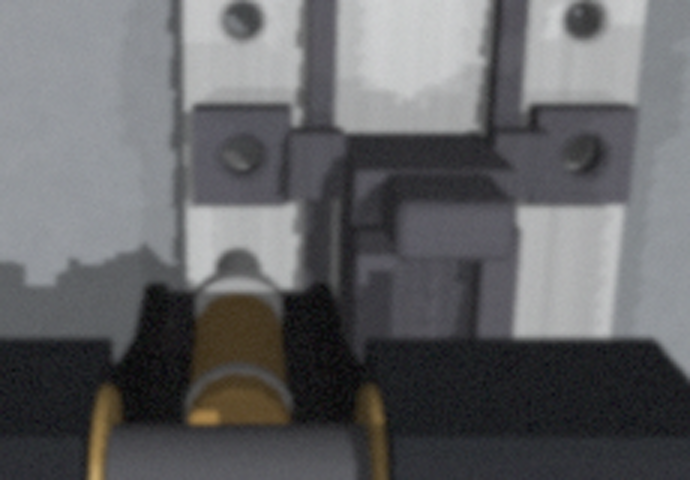

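```bash
python3 - <<'E'
from h import *
c=ld('w20')
f=lambda x,y:(170+x/3-.33,140+y/3-.33)
print('A',px2w(c,*f(242,153),.031).round(4),'B',px2w(c,*f(583,153),.031).round(4))
W=pts(c);Z=W[...,2]
m=(Z>.110)&(Z<.165)&(np.hypot(W[...,0]-.518,W[...,1]-.182)<.03)
v,u=np.nonzero(m)
print('first rows',v.min())
for r in range(v.min(),v.min()+30,3):
    s=v==r; P=W[r][m[r]]; print(r,u[s].min(),u[s].max(),np.median(P,axis=0).round(4))
m=(Z>.088)&(Z<.1)&(np.abs(W[...,1]-.19)<.04)&(np.abs(W[...,0]-.57)<.03)
print('grip',rect(W[m]))
E
```

```text
A [0.5176 0.1831 0.031 ] B [0.621  0.1851 0.031 ]
first rows 222
222 248 248 [0.5159 0.1867 0.1236]
225 244 255 [0.5168 0.1862 0.1275]
228 242 256 [0.5165 0.1861 0.1324]
231 241 258 [0.5167 0.1914 0.1507]
234 220 279 [0.5168 0.1907 0.1536]
237 218 281 [0.5168 0.1914 0.1597]
240 226 273 [0.517  0.1896 0.1592]
243 235 264 [0.5168 0.1888 0.1613]
246 235 264 [0.5202 0.1877 0.1628]
249 235 264 [0.5168 0.1862 0.1633]
grip (array([0.5699364 , 0.18121457]), array([30.0922966 , 15.89928913]), np.float32(-89.63487))
```

{"api": "send_rows", "payload": {"steps": [0.005, -0.001, 0.0005, 0.02, 0, 0.005, -0.0015, 0.001, 0.045, 0, 0.005, -0.002, 0.001, 0.065, 0, 0.005, -0.0023, 0.001, 0.078, 0, 0.005, -0.0024, 0.001, 0.086, 0, 0.005, -0.0024, 0.001, 0.086, 0]}}

```text
time: 49.65
position: [0.5187, 0.182, 0.0734]
tool_rot: [0.7, 0.714, 0.007, -0.008]
ft_force: [0.1, 0.1, 0.2]
grip_width: 0.0151
```

```bash
python3 - <<'E'
from h import *
c=snap('wrist','w21')
im=c['color'][...,::-1]; cv2.imwrite('pics/w21c.png',cv2.resize(im[180:280,190:340],None,fx=5,fy=5,interpolation=2))
plan([.5189,0.1822,.0697],1.1)
E
```

```text
t 49.7 pos [0.519  0.1821 0.0738] yawy 1.07 tiltz [-7.000e-04  2.170e-02 -9.998e-01] grip 0.0151 F [ 0.2  0.6 -0.7] q6 0.08
SHIFT [ 0.     -0.0001  0.0041] TURN -0.0005
```

View pics/w21c.png

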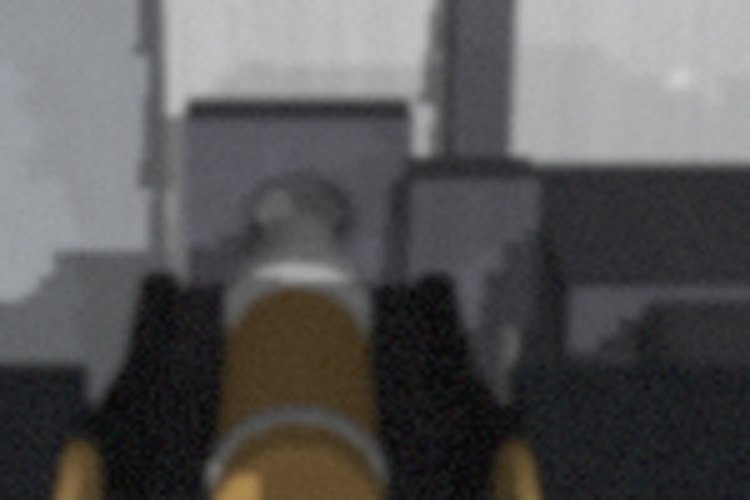

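{"api": "send_rows", "payload": {"steps": [0.005, 0, 0, 0.003, 0, 0.005, -0.0001, 0, 0.005, 0, 0.005, -0.0001, 0, 0.007, 0, 0.005, -0.0002, 0, 0.009, 0, 0.005, -0.0002, 0, 0.011, 0, 0.005, -0.0002, 0, 0.011, 0]}}

```text
time: 50.45
position: [0.5189, 0.1821, 0.0626]
tool_rot: [0.7, 0.714, 0.007, -0.008]
ft_force: [0.1, 0.7, -1.3]
grip_width: 0.015
```

```bash
python3 - <<'E'
from h import *
plan([.5189,0.1822,.0417],1.1)
E
```

```text
t 50.45 pos [0.5189 0.1821 0.0626] yawy 1.07 tiltz [-0.0011  0.0217 -0.9998] grip 0.015 F [ 0.1  0.7 -1.3] q6 0.08
SHIFT [-0.0003  0.      0.0209] TURN -0.0005
```

The foot is at about 0.024, so it's in the lug hole with no contact force. I continue down.

{"api": "send_rows", "payload": {"steps": [0.005, -0.0001, 0, 0.003, 0, 0.005, -0.0001, 0, 0.006, 0, 0.005, -0.0002, 0, 0.009, 0, 0.005, -0.0003, 0, 0.012, 0, 0.005, -0.0003, 0, 0.015, 0, 0.005, -0.0004, 0, 0.017, 0, 0.005, -0.0004, 0, 0.017, 0]}}

```text
time: 51.32
position: [0.5188, 0.182, 0.0454]
tool_rot: [0.7, 0.714, 0.007, -0.008]
ft_force: [-0.8, -0.3, -0.7]
grip_width: 0.0154
```

```bash
python3 - <<'E'
from h import *
plan([.5189,0.1822,.0412],1.1)
E
```

```text
t 51.33 pos [0.5188 0.182  0.0454] yawy 1.07 tiltz [-0.0015  0.0216 -0.9998] grip 0.0154 F [-0.8 -0.3 -0.7] q6 0.08
SHIFT [0.0001 0.0001 0.0042] TURN -0.0005
```

{"api": "send_rows", "payload": {"steps": [0.005, 0, 0, 0.0015, 0, 0.005, 0, 0, 0.003, 0, 0.005, 0, 0, 0.004, 0, 0.005, 0, 0, 0.005, 0, 0.005, 0, 0, 0.005, 0]}}

```text
time: 51.95
position: [0.5188, 0.1822, 0.0416]
tool_rot: [0.7, 0.714, 0.007, -0.008]
ft_force: [-1.9, -0.8, 9.0]
grip_width: 0.0156
```

The collar is seated: 9 N at z=0.0416, against 0.0417 expected. I open slightly and rise.

{"api": "send_rows", "payload": {"steps": [0.02, 0, 0, 0, 0, 0.026, 0, 0, 0, 0, 0.026, 0, 0, 0, 0, 0.026, 0, 0, 0, 0, 0.026, 0, 0, -0.015, 0, 0.026, 0, 0, -0.045, 0, 0.026, 0, 0, -0.08, 0, 0.026, 0, 0, -0.1, 0]}}

```text
time: 52.95
position: [0.5202, 0.1801, 0.1443]
tool_rot: [0.7, 0.714, 0.009, -0.007]
ft_force: [0.2, 0.2, -0.7]
grip_width: 0.026
```

{"api": "send_rows", "payload": {"steps": [0.04, 0, 0, -0.01, 0, 0.04, 0, 0, -0.01, 0, 0.04, 0, 0, -0.01, 0]}}

```text
time: 53.32
position: [0.5196, 0.1797, 0.1536]
tool_rot: [0.7, 0.714, 0.008, -0.007]
ft_force: [0.6, -0.3, -0.2]
grip_width: 0.0391
```

```bash
python3 - <<'E'
from h import *
c=snap('wrist','w22')
im=c['color'][...,::-1]; cv2.imwrite('pics/w22c.png',cv2.resize(im[140:300,170:400],None,fx=3,fy=3,interpolation=2))
pin(c,.519,.182)
plan([.4307,-.1120,.14],1.1)
E
```

```text
pin 0.0742 (array([0.51800824, 0.18159186]), array([15.0916729, 15.2440052]), np.float32(-62.279827)) 318
t 53.38 pos [0.5195 0.1797 0.1534] yawy 1.08 tiltz [ 0.0011  0.0218 -0.9998] grip 0.0396 F [ 0.4  0.2 -0.1] q6 0.08
SHIFT [-0.2902 -0.0943  0.0069] TURN -0.0004
```

View pics/w22c.png

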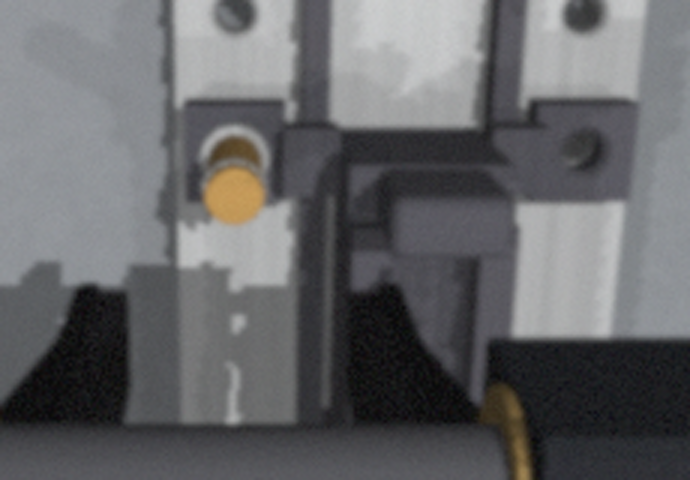

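Pin 1 is home: its top is at 0.0742 against 0.074 expected, seen at crop (235,195). Next is pin 2.

{"api": "send_rows", "payload": {"steps": [0.045, -0.02, -0.006, 0, 0, 0.045, -0.06, -0.02, 0, 0, 0.045, -0.11, -0.035, 0, 0, 0.045, -0.16, -0.052, 0, 0, 0.045, -0.21, -0.068, 0, 0, 0.045, -0.26, -0.084, 0, 0, 0.045, -0.283, -0.092, 0, 0, 0.045, -0.29, -0.094, 0, 0]}}

```text
time: 54.38
position: [0.4296, -0.1135, 0.1464]
tool_rot: [0.702, 0.712, 0.008, -0.008]
ft_force: [0.1, 0.6, -1.2]
grip_width: 0.0448
```

{"api": "send_rows", "payload": {"steps": [0.045, 0, 0, 0, 0, 0.045, 0, 0, 0, 0, 0.045, 0, 0, 0, 0]}}

```text
time: 54.75
position: [0.4297, -0.1127, 0.1464]
tool_rot: [0.701, 0.713, 0.008, -0.008]
ft_force: [-0.1, 0.6, 0.1]
grip_width: 0.0449
```

```bash
python3 - <<'E'
from h import *
c=snap('wrist','w23')
pin(c,.431,-.112)
plan([.4308,-.1118,.0445],1.1)
E
```

```text
pin 0.0772 (array([ 0.42998083, -0.11255366]), array([14.86777687, 15.26204014]), np.float32(-89.17394)) 341
t 54.8 pos [ 0.4297 -0.1127  0.1465] yawy 0.97 tiltz [-3.000e-04  2.260e-02 -9.997e-01] grip 0.0448 F [0.  0.3 0.6] q6 -0.56
SHIFT [-0.0014  0.0011  0.102 ] TURN -0.0022
```

View pics/w23.png

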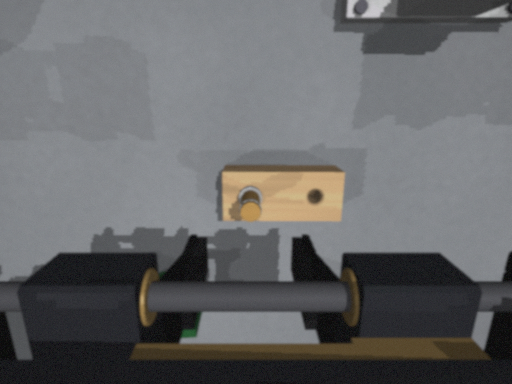

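{"api": "send_rows", "payload": {"steps": [0.045, -0.0005, 0.0005, 0.02, 0, 0.045, -0.001, 0.001, 0.045, 0, 0.045, -0.0015, 0.0011, 0.07, 0, 0.045, -0.0015, 0.0011, 0.09, 0, 0.045, -0.0015, 0.0011, 0.1015, 0, 0.045, -0.0015, 0.0011, 0.1015, 0]}}

```text
time: 55.55
position: [0.4306, -0.1114, 0.0444]
tool_rot: [0.701, 0.713, 0.008, -0.009]
ft_force: [-0.4, -0.4, 0.1]
grip_width: 0.0451
```

{"api": "send_rows", "payload": {"steps": [0.035, 0, 0, 0, 0, 0.025, 0, 0, 0, 0, 0.018, 0, 0, 0, 0, 0.01, 0, 0, 0, 0, 0.005, 0, 0, 0, 0, 0.005, 0, 0, 0, 0, 0.005, 0, 0, 0, 0], "force": 8}}

```text
time: 56.42
position: [0.4307, -0.1115, 0.0447]
tool_rot: [0.701, 0.713, 0.008, -0.009]
ft_force: [0.1, -0.5, 5.7]
grip_width: 0.0156
```

```bash
python3 - <<'E'
from h import *
plan([.4308,-0.1119,.0445],1.1)
E
```

```text
t 56.42 pos [ 0.4307 -0.1115  0.0447] yawy 1.01 tiltz [-0.0012  0.0231 -0.9997] grip 0.0156 F [ 0.1 -0.5  5.7] q6 -0.57
SHIFT [-0.0004  0.0001  0.0002] TURN -0.0016
```

{"api": "send_rows", "payload": {"steps": [0.005, 0, 0, 0, 0, 0.005, 0, 0, 0, 0, 0.005, 0.0003, 0, -0.012, 0, 0.005, 0.0007, 0, -0.03, 0, 0.005, 0.0013, 0, -0.06, 0, 0.005, 0.002, 0, -0.09, 0, 0.005, 0.0024, 0, -0.11, 0, 0.005, 0.0024, 0, -0.11, 0], "force": 30}}

```text
time: 57.42
position: [0.4316, -0.112, 0.1562]
tool_rot: [0.701, 0.713, 0.008, -0.007]
ft_force: [-0.7, 0.3, -0.8]
grip_width: 0.0149
```

```bash
python3 - <<'E'
from h import *
snap('wrist','w24')
plan([.6229,0.1842,.155],1.1)
E
```

```text
t 57.48 pos [ 0.4309 -0.1117  0.1552] yawy 1.02 tiltz [ 1.000e-04  2.230e-02 -9.998e-01] grip 0.0152 F [-0.8 -0.8 -1. ] q6 -0.56
SHIFT [0.2923 0.1972 0.0068] TURN -0.0015
```

View pics/w24.png

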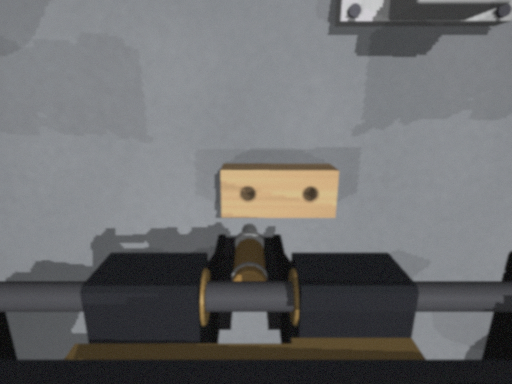

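{"api": "send_rows", "payload": {"steps": [0.005, 0.02, 0.0135, -0.003, 0, 0.005, 0.06, 0.04, -0.003, 0, 0.005, 0.108, 0.073, -0.003, 0, 0.005, 0.156, 0.105, -0.003, 0, 0.005, 0.204, 0.138, -0.003, 0, 0.005, 0.25, 0.169, -0.003, 0, 0.005, 0.28, 0.189, -0.003, 0, 0.005, 0.2923, 0.197, -0.003, 0]}}

```text
time: 58.48
position: [0.6224, 0.1856, 0.1629]
tool_rot: [0.7, 0.714, 0.007, -0.009]
ft_force: [-0.6, -0.2, -0.2]
grip_width: 0.0154
```

{"api": "send_rows", "payload": {"steps": [0.005, 0, 0, 0, 0, 0.005, 0, 0, 0, 0, 0.005, 0, 0, 0, 0]}}

```text
time: 58.85
position: [0.6217, 0.1842, 0.1627]
tool_rot: [0.701, 0.714, 0.006, -0.009]
ft_force: [-0.8, 0.6, -0.4]
grip_width: 0.015
```

```bash
python3 - <<'E'
from h import *
plan([.6229,0.1845,.074],1.1)
E
```

```text
t 58.85 pos [0.6217 0.1842 0.1627] yawy 1.06 tiltz [-0.0038  0.0215 -0.9998] grip 0.015 F [-0.8  0.6 -0.4] q6 0.08
SHIFT [-0.0016  0.0015  0.0887] TURN -0.0008
```

{"api": "send_rows", "payload": {"steps": [0.005, -0.0005, 0.0005, 0.02, 0, 0.005, -0.001, 0.001, 0.045, 0, 0.005, -0.0014, 0.0015, 0.068, 0, 0.005, -0.0016, 0.0015, 0.082, 0, 0.005, -0.0016, 0.0015, 0.088, 0, 0.005, -0.0016, 0.0015, 0.088, 0]}}

```text
time: 59.6
position: [0.6231, 0.1843, 0.0748]
tool_rot: [0.701, 0.713, 0.006, -0.009]
ft_force: [0.1, 0.1, 0.2]
grip_width: 0.0151
```

```bash
python3 - <<'E'
from h import *
c=snap('wrist','w25')
im=c['color'][...,::-1]; cv2.imwrite('pics/w25c.png',cv2.resize(im[180:280,190:340],None,fx=5,fy=5,interpolation=2))
plan([.6229,0.1845,.0697],1.1)
E
```

```text
t 59.65 pos [0.6234 0.1844 0.0753] yawy 1.04 tiltz [-0.0027  0.0217 -0.9998] grip 0.0151 F [ 0.8 -0.3 -1.7] q6 0.07
SHIFT [-0.     -0.0005  0.0056] TURN -0.001
```

View pics/w25c.png

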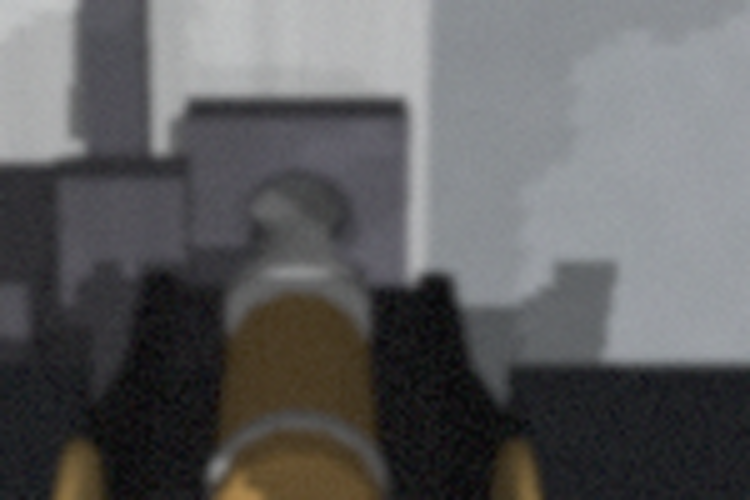

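Same picture as for pin 1: the shank at (295,230) is centred on the hole at (297,205). I lower it.

{"api": "send_rows", "payload": {"steps": [0.005, 0, -0.0003, 0.003, 0, 0.005, -0.0001, -0.0004, 0.006, 0, 0.005, -0.0001, -0.0004, 0.008, 0, 0.005, -0.0002, -0.0004, 0.01, 0, 0.005, -0.0002, -0.0004, 0.012, 0, 0.005, -0.0002, -0.0004, 0.012, 0]}}

```text
time: 60.4
position: [0.6228, 0.1845, 0.063]
tool_rot: [0.701, 0.713, 0.007, -0.009]
ft_force: [0.3, 1.1, 0.3]
grip_width: 0.0152
```

```bash
python3 - <<'E'
from h import *
plan([.6229,0.1845,.0417],1.1)
E
```

```text
t 60.4 pos [0.6228 0.1845 0.063 ] yawy 1.04 tiltz [-0.0031  0.0216 -0.9998] grip 0.0152 F [0.3 1.1 0.3] q6 0.07
SHIFT [-0.0004  0.0001  0.0213] TURN -0.001
```

{"api": "send_rows", "payload": {"steps": [0.005, -0.0001, 0, 0.003, 0, 0.005, -0.0001, 0, 0.006, 0, 0.005, -0.0002, 0, 0.009, 0, 0.005, -0.0003, 0, 0.012, 0, 0.005, -0.0003, 0, 0.015, 0, 0.005, -0.0004, 0, 0.017, 0, 0.005, -0.0004, 0, 0.017, 0]}}

```text
time: 61.28
position: [0.6226, 0.1844, 0.0458]
tool_rot: [0.701, 0.713, 0.006, -0.009]
ft_force: [1.1, 0.3, -1.2]
grip_width: 0.0147
```

```bash
python3 - <<'E'
from h import *
plan([.6229,0.1845,.0415],1.1)
E
```

```text
t 61.27 pos [0.6226 0.1844 0.0458] yawy 1.05 tiltz [-0.0035  0.0215 -0.9998] grip 0.0147 F [ 1.1  0.3 -1.2] q6 0.07
SHIFT [-0.      0.0003  0.0043] TURN -0.001
```

{"api": "send_rows", "payload": {"steps": [0.005, 0, 0, 0.0015, 0, 0.005, 0, 0, 0.003, 0, 0.005, 0, 0, 0.004, 0, 0.005, 0, 0, 0.0055, 0, 0.005, 0, 0, 0.0055, 0]}}

```text
time: 61.9
position: [0.6227, 0.1845, 0.0417]
tool_rot: [0.701, 0.714, 0.007, -0.009]
ft_force: [-2.1, -0.5, 6.8]
grip_width: 0.0149
```

{"api": "send_rows", "payload": {"steps": [0.02, 0, 0, 0, 0, 0.026, 0, 0, 0, 0, 0.026, 0, 0, 0, 0, 0.026, 0, 0, 0, 0, 0.026, 0, 0, -0.015, 0, 0.026, 0, 0, -0.045, 0, 0.026, 0, 0, -0.08, 0, 0.026, 0, 0, -0.1, 0]}}

```text
time: 62.9
position: [0.624, 0.1825, 0.1448]
tool_rot: [0.701, 0.714, 0.008, -0.008]
ft_force: [-1.2, -0.0, -0.0]
grip_width: 0.0262
```

{"api": "send_rows", "payload": {"steps": [0.04, -0.03, 0, -0.02, 0, 0.04, -0.08, 0, -0.03, 0, 0.04, -0.13, 0, -0.03, 0, 0.04, -0.18, 0, -0.03, 0, 0.04, -0.22, 0, -0.03, 0, 0.04, -0.24, 0, -0.03, 0, 0.04, -0.24, 0, -0.03, 0]}}

```text
time: 63.78
position: [0.6286, -0.0589, 0.17]
tool_rot: [0.701, 0.713, 0.008, -0.007]
ft_force: [-0.1, -0.0, 0.4]
grip_width: 0.0396
```

```bash
python3 - <<'E'
from h import *
t=snap('top','t26');s=snap('scene','s26')
for c in(t,s):
    for p in((.519,.182),(.623,.184)): pin(c,*p)
cv2.imwrite('pics/c26.png',np.hstack([cv2.resize(t['color'][170:280,60:215,::-1],(400,284),interpolation=2),cv2.resize(s['color'][220:384,250:440,::-1],(329,284),interpolation=2)]))
E
```

```text
Traceback (most recent call last):
  File "h.py", line 34, in pin
    P=W[m];zt=np.percentile(P[:,2],90);T=P[P[:,2]>zt-.004];print('pin',zt.round(4),rect(T),len(T))
              ~~~~~~~~~~~~~^^^^^^^^^^^
IndexError: index -1 is out of bounds for axis 0 with size 0
```

View pics/t26.png

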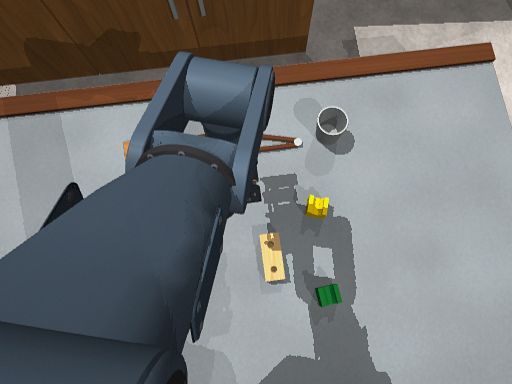

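The arm blocks the top view, so I move it further aside.

{"api": "send_rows", "payload": {"steps": [0.04, -0.03, -0.015, -0.02, 0, 0.04, -0.08, -0.05, -0.03, 0, 0.04, -0.13, -0.09, -0.03, 0, 0.04, -0.18, -0.13, -0.03, 0, 0.04, -0.23, -0.17, -0.03, 0, 0.04, -0.28, -0.21, -0.03, 0, 0.04, -0.32, -0.25, -0.03, 0, 0.04, -0.36, -0.28, -0.03, 0]}}

```text
time: 64.88
position: [0.3547, -0.4224, 0.1915]
tool_rot: [0.7, 0.714, 0.008, -0.008]
ft_force: [0.5, -0.7, 0.9]
grip_width: 0.0397
```

```bash
python3 - <<'E'
from h import *
t=snap('top','t27');s=snap('scene','s27')
cv2.imwrite('pics/c27.png',np.hstack([cv2.resize(t['color'][170:280,60:215,::-1],(400,284),interpolation=2),cv2.resize(s['color'][220:384,250:440,::-1],(329,284),interpolation=2)]))
for c in(t,s):
    for p in((.519,.182),(.623,.184)): 
        try: pin(c,*p)
        except Exception as e: print('none')
E
```

```text
pin 0.0749 (array([0.51905212, 0.18144012]), array([12.89488029, 13.99190903]), np.float32(-29.317581)) 41
pin 0.0746 (array([0.62329303, 0.18297958]), array([13.7682066 , 14.46645737]), np.float32(-6.407731)) 38
pin 0.0741 (array([0.51968652, 0.18358435]), array([14.1779871 , 14.77688408]), np.float32(-34.61204)) 58
pin 0.0749 (array([0.62299164, 0.18508815]), array([13.54563713, 14.43035412]), np.float32(-80.69987)) 63
```

View pics/c27.png

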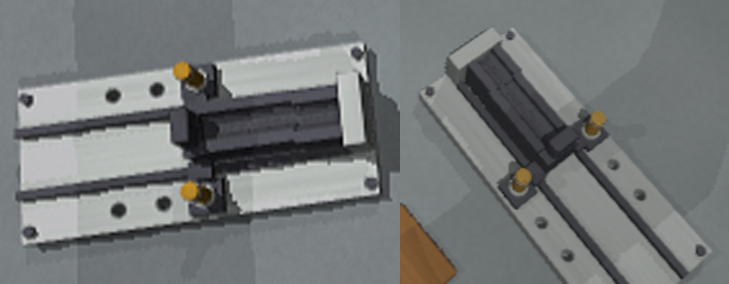

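View pics/t27.png

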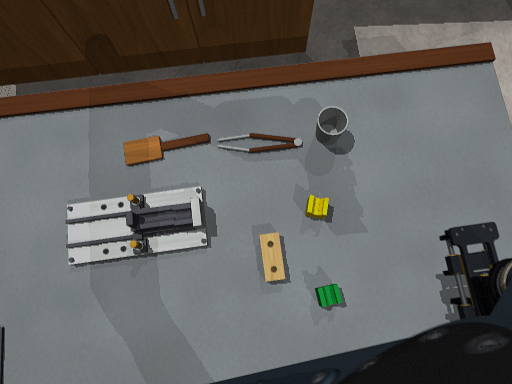

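Both pins are home, with tops at 0.074–0.075, and the segments sit in line between the stop and the gate. As a last check I take a close look from above for gaps.

```bash
python3 - <<'E'
from h import *
plan([.572,.09,.21],1.1)
E
```

```text
t 64.97 pos [ 0.3539 -0.426   0.1916] yawy 0.9 tiltz [ 5.000e-04  1.990e-02 -9.998e-01] grip 0.0401 F [0.  0.4 0.3] q6 -1.11
SHIFT [ 0.5127  0.2262 -0.0081] TURN -0.0036
```

{"api": "send_rows", "payload": {"steps": [0.04, 0.03, 0.015, -0.01, 0, 0.04, 0.085, 0.04, -0.02, 0, 0.04, 0.14, 0.065, -0.02, 0, 0.04, 0.195, 0.09, -0.02, 0, 0.04, 0.25, 0.115, -0.02, 0, 0.04, 0.305, 0.14, -0.02, 0, 0.04, 0.345, 0.165, -0.02, 0, 0.04, 0.36, 0.175, -0.02, 0]}}

```text
time: 65.97
position: [0.5239, -0.0591, 0.2191]
tool_rot: [0.699, 0.715, 0.008, -0.007]
ft_force: [0.2, -0.4, -0.1]
grip_width: 0.0397
```

{"api": "send_rows", "payload": {"steps": [0.04, 0.03, 0.015, 0, 0, 0.04, 0.07, 0.03, 0, 0, 0.04, 0.095, 0.045, 0, 0, 0.04, 0.105, 0.05, 0, 0, 0.04, 0.105, 0.05, 0, 0, 0.04, 0.105, 0.05, 0, 0]}}

```text
time: 66.72
position: [0.5709, 0.046, 0.2211]
tool_rot: [0.7, 0.715, 0.007, -0.007]
ft_force: [0.4, -0.3, -0.3]
grip_width: 0.0401
```

```bash
python3 - <<'E'
from h import *
c=snap('wrist','w28'); plan([.572,.06,.2],1.1)
im=np.clip(c['color'][60:260,150:350,::-1].astype(float)*1.8,0,255).astype(np.uint8); cv2.imwrite('pics/w28c.png',cv2.resize(im,None,fx=3,fy=3,interpolation=2))
W=pts(c)
for a in(-.017,.017):
    cx=.5705-.0195*(W[...,1]-.191)
    m=(np.abs(W[...,0]-cx-a)<.003)&(W[...,1]>.03)&(W[...,1]<.2)&(W[...,2]>.01)
    P=W[m]; b=((P[:,1]-.03)//.004).astype(int)
    print([(round(.03+.004*i,3),np.median(P[b==i,2]).round(3),P[b==i,2].min().round(3)) for i in np.unique(b)])
E
```

```text
t 66.78 pos [0.571  0.0459 0.2212] yawy 1.18 tiltz [-2.000e-04  2.020e-02 -9.998e-01] grip 0.0403 F [ 0.3 -0.4  0.2] q6 -0.16
SHIFT [0.0136 0.0013 0.0215] TURN 0.0014
[(np.float64(0.03), np.float64(0.069), np.float64(0.068)), (np.float64(0.034), np.float64(0.07), np.float64(0.068)), (np.float64(0.038), np.float64(0.069), np.float64(0.068)), (np.float64(0.042), np.float64(0.07), np.float64(0.068)), (np.float64(0.046), np.float64(0.07), np.float64(0.068)), (np.float64(0.05), np.float64(0.069), np.float64(0.068)), (np.float64(0.054), np.float64(0.07), np.float64(0.068)), (np.float64(0.058), np.float64(0.069), np.float64(0.068)), (np.float64(0.062), np.float64(0.069), np.float64(0.068)), (np.float64(0.066), np.float64(0.325), np.float64(0.066)), (np.float64(0.07), np.float64(0.309), np.float64(0.066)), (np.float64(0.074), np.float64(0.307), np.float64(0.064)), (np.float64(0.078), np.float64(0.07), np.float64(0.063)), (np.float64(0.082), np.float64(0.069), np.float64(0.063)), (np.float64(0.086), np.float64(0.069), np.float64(0.062)), (np.float64(0.09), np.float64(0.07), np.float64(0.061))
[... 3220 characters left out ...]
np.float64(0.15), np.float64(0.07), np.float64(0.068)), (np.float64(0.154), np.float64(0.07), np.float64(0.068)), (np.float64(0.158), np.float64(0.07), np.float64(0.069)), (np.float64(0.162), np.float64(0.069), np.float64(0.068)), (np.float64(0.166), np.float64(0.069), np.float64(0.068)), (np.float64(0.17), np.float64(0.069), np.float64(0.066)), (np.float64(0.174), np.float64(0.066), np.float64(0.064)), (np.float64(0.178), np.float64(0.065), np.float64(0.064)), (np.float64(0.182), np.float64(0.065), np.float64(0.064)), (np.float64(0.186), np.float64(0.065), np.float64(0.064)), (np.float64(0.194), np.float64(0.021), np.float64(0.021)), (np.float64(0.198), np.float64(0.02), np.float64(0.019))]
```

View pics/w28c.png

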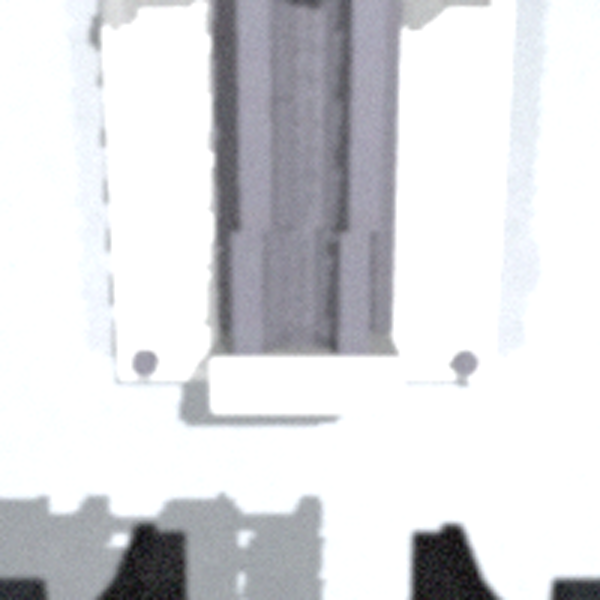

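The row has no gaps in height, but the segment at the stop sits about 2 mm sideways of the other two: there's a step at crop (240,230). I measure each against the channel.

```bash
cat > lat.py <<'E'
from h import *
def lat(f):
    W=pts(ld(f)); X=W[...,0];Y=W[...,1];Z=W[...,2]
    for y in(.075,.085,.105,.115,.125,.145,.155,.165):
        r=[]
        m=(np.abs(Y-y)<.004)&(np.abs(X-.571)<.03)&(Z>.0655)&(Z<.073)
        x=np.sort(X[m]); 
        if len(x)<20: continue
        g=np.argmax(np.diff(x)); 
        print(y,'outer',x[0].round(4),x[-1].round(4),'mid',((x[0]+x[-1])/2).round(4),'trough mid',((x[g]+x[g+1])/2).round(4),'w',(x[g+1]-x[g]).round(4), 'lips mid',end=' ')
        m=(np.abs(Y-y)<.004)&(np.abs(X-.571)<.08)&(Z>.0155)&(Z<.024)
        xp=X[m]; print(((xp.min()+xp.max())/2).round(4),(xp.max()-xp.min()).round(4))
E
python3 -c "
from lat import lat
for f in('w28','t27','s27'): print(f);lat(f)"
```

```text
w28
0.075 outer 0.549 0.5922 mid 0.5706 trough mid 0.5705 w 0.0239 lips mid 0.5721 0.14
0.085 outer 0.549 0.5917 mid 0.5703 trough mid 0.5699 w 0.0247 lips mid 0.5723 0.1398
0.105 outer 0.5508 0.5946 mid 0.5727 trough mid 0.5726 w 0.0248 lips mid 0.5718 0.14
0.115 outer 0.5506 0.5941 mid 0.5724 trough mid 0.5723 w 0.0246 lips mid 0.5715 0.1385
0.125 outer 0.5506 0.5937 mid 0.5722 trough mid 0.5721 w 0.0244 lips mid 0.5712 0.1398
0.145 outer 0.5505 0.5937 mid 0.5721 trough mid 0.5717 w 0.0242 lips mid 0.5707 0.1398
0.155 outer 0.5496 0.5932 mid 0.5714 trough mid 0.5717 w 0.0246 lips mid 0.5709 0.1394
0.165 outer 0.5495 0.5933 mid 0.5714 trough mid 0.5715 w 0.0244 lips mid 0.5702 0.1399
t27
0.075 outer 0.5493 0.5925 mid 0.5709 trough mid 0.5712 w 0.0244 lips mid 0.5733 0.1386
0.085 outer 0.5506 0.5934 mid 0.572 trough mid 0.5718 w 0.0246 lips mid 0.5732 0.1399
0.105 outer 0.5514 0.5959 mid 0.5737 trough mid 0.5732 w 0.0251 lips mid 0.5733 0.1404
0.115 outer 0.5511 0.5955 mid 0.5733 trough mid 0.5736 w 0.0243 lips mid 0.5724 0.1396
0.125 outer 0.5512 0.5946 mid 0.5729 trough mid 0.573 w
[... 283 characters left out ...]
 0.1399
s27
0.075 outer 0.5499 0.5942 mid 0.5721 trough mid 0.5715 w 0.024 lips mid 0.5726 0.1411
0.085 outer 0.5484 0.5939 mid 0.5711 trough mid 0.5718 w 0.024 lips mid 0.573 0.1408
0.105 outer 0.551 0.5955 mid 0.5732 trough mid 0.5735 w 0.0241 lips mid 0.5726 0.1398
0.115 outer 0.5518 0.5953 mid 0.5735 trough mid 0.5735 w 0.0238 lips mid 0.5721 0.1395
0.125 outer 0.5504 0.5958 mid 0.5731 trough mid 0.573 w 0.0245 lips mid 0.5719 0.1401
0.145 outer 0.5506 0.5946 mid 0.5726 trough mid 0.5729 w 0.0231 lips mid 0.5711 0.1405
0.155 outer 0.5503 0.5942 mid 0.5722 trough mid 0.5731 w 0.0238 lips mid 0.5713 0.1401
0.165 outer 0.5511 0.595 mid 0.573 trough mid 0.5727 w 0.0233 lips mid 0.5709 0.1414
```

Relative to the channel, segment 1 is at −1.8 mm and segments 2 and 3 at about +0.9 mm. I square segment 1 up by closing the jaws across it on the others' line.

```bash
python3 - <<'E'
from h import *
plan([.5737,.0765,.1],1.1)
E
```

```text
t 66.78 pos [0.571  0.0459 0.2212] yawy 1.18 tiltz [-2.000e-04  2.020e-02 -9.998e-01] grip 0.0403 F [ 0.3 -0.4  0.2] q6 -0.16
SHIFT [0.0281 0.0033 0.1218] TURN 0.0014
```

{"api": "send_rows", "payload": {"steps": [0.065, 0.01, 0.001, 0.02, 0, 0.065, 0.02, 0.003, 0.055, 0, 0.065, 0.028, 0.0033, 0.09, 0, 0.065, 0.028, 0.0033, 0.115, 0, 0.065, 0.028, 0.0033, 0.121, 0, 0.065, 0.028, 0.0033, 0.121, 0, 0.065, 0.028, 0.0033, 0.121, 0]}}

```text
time: 67.65
position: [0.5746, 0.076, 0.102]
tool_rot: [0.7, 0.714, 0.008, -0.006]
ft_force: [-0.0, 0.5, 0.3]
grip_width: 0.0651
```

```bash
python3 - <<'E'
from h import *
plan([.5737,.0765,.043],1.15)
E
```

```text
t 67.65 pos [0.5746 0.076  0.102 ] yawy 1.15 tiltz [ 0.0023  0.02   -0.9998] grip 0.0651 F [-0.   0.5  0.3] q6 -0.11
SHIFT [-0.0006 -0.0011  0.059 ] TURN -0.0
```

{"api": "send_rows", "payload": {"steps": [0.065, -0.0003, -0.0005, 0.012, 0, 0.065, -0.0006, -0.001, 0.03, 0, 0.065, -0.0006, -0.0011, 0.046, 0, 0.065, -0.0006, -0.0011, 0.056, 0, 0.065, -0.0006, -0.0011, 0.059, 0, 0.065, -0.0006, -0.0011, 0.059, 0]}}

```text
time: 68.4
position: [0.5738, 0.0765, 0.0429]
tool_rot: [0.7, 0.714, 0.008, -0.006]
ft_force: [-0.2, 0.4, 0.1]
grip_width: 0.0649
```

```bash
python3 - <<'E'
from h import *
plan([.5737,.0765,.043],1.15)
E
```

```text
t 68.4 pos [0.5738 0.0765 0.0429] yawy 1.16 tiltz [ 0.0023  0.02   -0.9998] grip 0.0649 F [-0.2  0.4  0.1] q6 -0.11
SHIFT [-0.     -0.0001 -0.0001] TURN 0.0001
```

{"api": "send_rows", "payload": {"steps": [0.058, 0, 0, 0, 0, 0.052, 0, 0, 0, 0, 0.048, 0, 0, 0, 0, 0.045, 0, 0, 0, 0, 0.043, 0, 0, 0, 0, 0.042, 0, 0, 0, 0, 0.042, 0, 0, 0, 0], "force": 6}}

```text
time: 69.28
position: [0.5729, 0.0766, 0.0428]
tool_rot: [0.7, 0.714, 0.007, -0.007]
ft_force: [-3.8, -0.3, 1.5]
grip_width: 0.0437
```

```bash
python3 - <<'E'
from h import *
plan([.5737,.0765,.043],1.15)
E
```

```text
t 69.28 pos [0.5729 0.0766 0.0428] yawy 1.16 tiltz [ 5.000e-04  2.010e-02 -9.998e-01] grip 0.0437 F [-3.8 -0.3  1.5] q6 -0.11
SHIFT [-0.0001  0.0008 -0.0002] TURN 0.0001
```

{"api": "send_rows", "payload": {"steps": [0.042, 0, 0.0008, 0, 0, 0.042, 0, 0.0016, 0, 0, 0.042, 0, 0.0022, 0, 0, 0.042, 0, 0.0022, 0, 0], "force": 10}}

```text
time: 69.78
position: [0.5749, 0.0767, 0.0427]
tool_rot: [0.7, 0.714, 0.007, -0.007]
ft_force: [-4.5, -0.7, 3.8]
grip_width: 0.0437
```

```bash
python3 - <<'E'
from h import *
plan([.5738,.0765,.043],1.15)
E
```

```text
t 69.78 pos [0.5749 0.0767 0.0427] yawy 1.16 tiltz [-0.      0.0201 -0.9998] grip 0.0437 F [-4.5 -0.7  3.8] q6 -0.11
SHIFT [-0.0001 -0.0011 -0.0003] TURN 0.0002
```

{"api": "send_rows", "payload": {"steps": [0.042, 0, -0.0008, 0, 0, 0.042, 0, -0.0014, 0, 0, 0.042, 0, -0.0014, 0, 0]}}

```text
time: 70.15
position: [0.5749, 0.0766, 0.0428]
tool_rot: [0.7, 0.714, 0.008, -0.006]
ft_force: [-0.7, 0.1, 0.2]
grip_width: 0.0438
```

{"api": "send_rows", "payload": {"steps": [0.055, 0, 0, 0, 0, 0.065, 0, 0, 0, 0, 0.065, 0, 0, 0, 0, 0.065, 0, 0, 0, 0, 0.065, 0, 0, -0.02, 0, 0.065, 0, 0, -0.055, 0, 0.065, 0, 0, -0.1, 0, 0.065, 0, 0, -0.12, 0]}}

```text
time: 71.15
position: [0.5759, 0.0741, 0.1655]
tool_rot: [0.7, 0.714, 0.01, -0.004]
ft_force: [0.3, -0.3, -0.5]
grip_width: 0.065
```

{"api": "send_rows", "payload": {"steps": [0.065, -0.01, 0, -0.02, 0, 0.065, -0.03, 0, -0.05, 0, 0.065, -0.035, 0, -0.06, 0, 0.065, -0.035, 0, -0.06, 0, 0.065, -0.035, 0, -0.06, 0]}}

```text
time: 71.78
position: [0.5752, 0.0386, 0.2235]
tool_rot: [0.7, 0.714, 0.009, -0.005]
ft_force: [-0.3, -0.2, 0.1]
grip_width: 0.065
```

```bash
python3 - <<'E'
from h import *
c=snap('wrist','w29'); plan([.572,.06,.2],1.1)
im=np.clip(c['color'][60:260,150:350,::-1].astype(float)*1.3,0,255).astype(np.uint8); cv2.imwrite('pics/w29c.png',cv2.resize(im,None,fx=3,fy=3,interpolation=2))
from lat import lat
lat('w29')
E
```

```text
t 71.83 pos [0.5752 0.0386 0.2234] yawy 1.17 tiltz [ 0.0045  0.0205 -0.9998] grip 0.0654 F [ 0.5 -0.2 -0.5] q6 -0.17
SHIFT [ 0.021  -0.0028  0.0238] TURN 0.0013
0.075 outer 0.552 0.5961 mid 0.574 trough mid 0.574 w 0.0246 lips mid 0.5723 0.1389
0.085 outer 0.5521 0.5957 mid 0.5739 trough mid 0.5738 w 0.0243 lips mid 0.5721 0.1401
0.105 outer 0.5511 0.594 mid 0.5726 trough mid 0.5725 w 0.024 lips mid 0.5716 0.1399
0.115 outer 0.5511 0.5943 mid 0.5727 trough mid 0.5723 w 0.0239 lips mid 0.5715 0.1389
0.125 outer 0.5502 0.5941 mid 0.5721 trough mid 0.5725 w 0.0245 lips mid 0.5712 0.1399
0.145 outer 0.5501 0.5934 mid 0.5718 trough mid 0.5716 w 0.0249 lips mid 0.5708 0.1401
0.155 outer 0.5502 0.5935 mid 0.5718 trough mid 0.5715 w 0.0246 lips mid 0.5704 0.1397
0.165 outer 0.5493 0.5934 mid 0.5714 trough mid 0.5712 w 0.0244 lips mid 0.5705 0.1399
```

View pics/w29c.png

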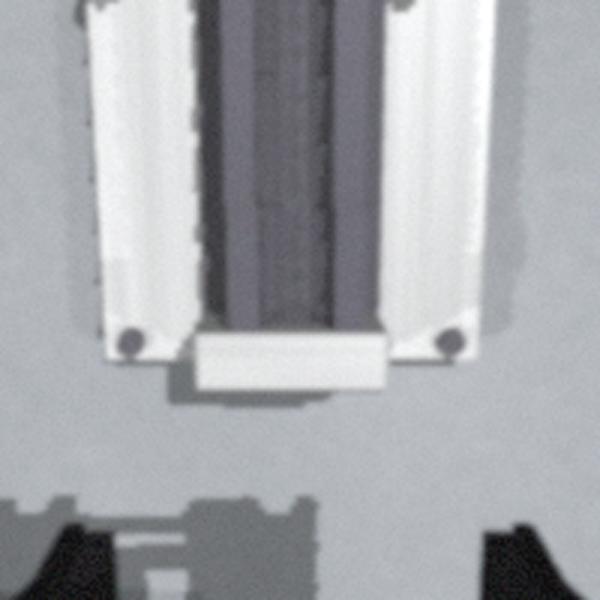

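Segment 1 is now within about 0.7 mm of the line of the others, with no gaps visible. I do a final check of the pins, then hand in.

```bash
python3 - <<'E'
from h import *
s=snap('scene','s30')
for p in((.519,.182),(.623,.184)):
    try: pin(s,*p)
    except Exception: print('hidden')
c=ld('w29')
for p in((.519,.182),(.623,.184)):
    try: pin(c,*p)
    except Exception: print('hidden')
from rig import hand_in
print(hand_in())
E
```

```text
pin 0.0743 (array([0.51871936, 0.18325017]), array([14.41948128, 13.19397354]), np.float32(-44.968983)) 59
pin 0.0744 (array([0.62296021, 0.18515477]), array([14.29608727, 13.95100021]), np.float32(-43.94052)) 66
pin 0.0742 (array([0.51786414, 0.18118793]), array([15.27594471, 15.16832161]), np.float32(-62.64096)) 298
pin 0.0742 (array([0.62149463, 0.18293507]), array([15.00566864, 14.98670101]), np.float32(-63.85159)) 292
the job is handed in; nothing more can be done
None
```

I found three dark graphite segments on the bench and stood all of them in the channel in one row against the stop. I slid the gate up until it stalled, at 12–15 N measured at the wrist, then put both pins through the lugs into the bed. The job was handed in at about 72 s of the 210 s allowed.

- **Pins:** both are home. The tops read about 0.074 m above the bench, where 0.074 m is fully seated.
- **Gaps:** none show between stop and segments or between segments. The segment tops are continuous at 0.069–0.070 m in the close view. I judged the gate end by the push, not by a separate view.
- **Troughs in line:** the segment at the stop had ended up about 2.7 mm sideways of the other two. After the pins were in, I gripped it and moved it across. It overshot slightly, leaving a step of about 0.7 mm. The whole row sits 1–1.7 mm off the channel's centre, within its play.
- **Cameras:** they disagreed by 1–3 mm, so I placed the pins from where the gripper closed on the gate.
- **First grasp:** it lifted before the fingers had shut. The segment stayed put and I picked it up on the second try.
- **Tool angle:** the tool was tilted about 1.2° by the end. I allowed for it when fitting the pins.
- **Knocked segment:** I saw no segment knocked aside.
- **Other things on the bench:** I didn't touch the tin, tongs, paddle or the green and yellow pieces.

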